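# Prop the dust hood and turn the speed dial back to zero

## Robot

A 6-joint arm with a two-finger parallel gripper is mounted at the origin on the work surface. World frame = base frame: x ahead of the robot, y to its left, z up, the work surface at z = 0. Lengths are in m, angles in rad, forces in N, time in s.
With the tool pointing down it reaches from about 0.425 to 1.125 m from the base axis. Payload 14.9 kg.
Tool frame: the origin (TCP) lies on the front face of the gripper's body, between the roots of the fingers; the fingertips stand 78 mm ahead of it and the grasp point (between the pads) lies 60 mm ahead of it; z points along the fingers, x is the direction in which the jaws open and shut, and the axes are right-handed (so a half turn about z gives the same grasp; the last joint's range is limited). The gripper opens to 91 mm and grips with 3 to 60 N. Pads are 32 mm wide; open, the fingers measure 118 mm over their backs; the gripper's body (76 mm by 178 mm) begins 60 mm behind the grasp point.
Start: joints at [1.235, 0.379, 1.734, -0, 1.028, -0.033], TCP at [0.209, 0.668, 0.292] pointing down, gripper open.
Joint ranges: [-2.77, 2.77], [-0.74, 2.19], [0, 2.66], [-1.06, 4.2], [0.31, 2.87], [-3.08, 3.08]. Speed limits (rad/s): [1.89, 1.89, 2.39, 3.14, 3.14, 3.14].

## Interface

Orientations are given as a 3x3 rotation matrix whose columns are the frame's x, y, z axes.
In Python, from plant import robot, optics gives the robot as it stands.
- The arm moves only by the tool servo_tool, never from a script. Its argument "commands" is a list that holds one entry, the list of rows, each a list of 6 numbers: the shift along the tool's x, y, z as a fraction of full scale, then the turn, a rotation vector about the tool's x, y, z as a fraction of full scale. In form: [[[tx, ty, tz, rx, ry, rz], ...]]. A call has 1 to 12 rows; each row is the pose to reach, as a shift and turn from the pose commanded when the call began, along the tool's axes at that moment; what a row does not reach only later rows make up. Full scale, the value 1, is 40 cm for a shift and 2 rad for a turn. A row lasts 1/10 s, in which the tool goes at most 50 mm and 8.59 degrees, less where a joint would pass 70% of its speed; a pose out of reach is approached as far as the arm can. A call with a number of a shift or a turn outside -1 to 1 is refused whole. A call with a gripper value outside its range is refused whole. "claw" is the opening, from -1 (shut) to 1 (fully open), set as the call begins (left out, the last holds). The fingers move at their own pace and stop on an object; "grip_force" is the grip in N (left out, the last holds). Time passes only in rows, so rows that repeat a pose let the fingers close. It gives the time, the measured TCP pose, the force and the opening at its end, in the units of the state.
- robot.sense(): the state, without advancing time (a new reading comes with each control period).
- optics.snapshot(name): name is "side" or "top"; returns a dict with "pixels" (384x512x3 uint8, red, green, blue), "fx", "fy", "cx", "cy" (pixels), "D" ([k1, k2, p1, p2, k3] as OpenCV has them; the pictures are not rectified), "R" (3x3) and "t" (3): a world point X has camera coordinates R X + t. Camera axes: x right, y down, z forward; pixel columns grow to the right and rows downward; lengths in m; the calibration is good to about 2 mm. A picture is of the moment at which its call begins. There is no depth.
- robot.close_job(): hands the job in, once; it reports no verdict.
The state is a dict: "time_s": time; "joints": joint angles; "joint_vel": joint speeds; "effort": joint torques, N m; "position": TCP position; "tcp_rot": TCP orientation; "wrist_force": force on the tool from outside, world axes, zero at the start; "ft_torque": the same for the moment, N m; "opening": finger opening in m.
Only numpy, scipy, OpenCV 4.12 (cv2) and the standard library are available. Lean on these libraries where they do the work, as an engineer would, in place of code of your own. Each camera call takes 0.05 s, during which the arm holds its last target.

## Task

Lift the sprung dust hood of the speed-control box by its red handle until the brass stay on the side springs under the hood's pin, ease the hood back until it just rests on the stay, never letting it snap or pressing it down, and let go. Under the propped hood, turn the black speed knob anticlockwise back to its zero stop (red mark): feel for the stop and do not force the knob. Leave the hood propped, handle it all with a light grip, and do not disturb the other things on the bench.

Things in the scene. Friction and masses are not known exactly. Their poses are not given: they have to be found in the camera images.
- case: dark green steel speed-control box fixed to the bench, 160 (x) x 136 (y) x 75 mm high; origin at the centre of its underside, -x its front (robot side). Its top plate (the deck, 75 mm above the bench) carries the speed knob, a green pilot lamp (30, 46 mm in x, y; 12 mm high) and a black fuse cap (30, -46 mm; 10 mm high), all under the hood while it is closed.
- cover_hinge (a point): middle of the hood's hinge line, 60 mm behind (+x) the case origin and 87 mm above the bench; the line runs along the case's y. The hood (grey sheet steel with a clear pane in its top; front and side walls, open beneath) reaches 140 mm forward of it, is 145 mm wide and 46 mm deep.
- cover (a joint): angle of the grey dust hood, rad: 0 closed, growing as its front goes up and over, end stop 1.98. Spring and weight shut it from any angle (2 to 4 N at the handle). Raised to 1.92 it lets the stay spring under its pin; eased back, it rests on the stay at 1.58 to 1.84, differing from box to box, so found by feel: the pull on the hand goes. Let go away from its rest it snaps back at over 2 rad/s.
- cover_handle (a point): centre of the hood's red handle: a barrel of 19 mm diameter, 26 mm long, lying along the hinge line, that revolves freely on its own axis at the end of an 8 mm stem, 36 mm out from the middle of the hood's front wall. Closed, it is 176 mm ahead of and 22.5 mm above the hinge line; it swings with the hood. Held from above by its two flat ends it revolves with the hand, which can stay upright.
- cover_pin (a point): steel pin, 8 mm diameter, on the left (+y) side wall of the hood, which comes to rest on the end of the stay.
- stay_tip (a point): end of the brass stay: a flat bar 148 mm long, 8 mm high, 6 mm thick, pivoted on the left (+y) side of the box, 65 mm ahead of the case origin (up to 7 mm either way, by its slotted bracket) and 42 mm above the bench. A light spring holds it up against the pin; when the pin has passed its end it swings 8 mm under the pin by itself, stopped by a horn 34 mm long. It need not be touched.
- stay (a joint): angle of the stay about its pivot, rad: about 0 while the hood is closed, 0.6 to 0.75 when it carries the hood.
- dial (a joint): angle of the dial's shaft, rad: 0 at the zero stop, growing clockwise seen from above, up to 4.71; 0.7 to 1.3 at the start. At 0 the pointer points to the red mark, at the case's front left (half-way between its -x and +y). It turns against a friction of about 0.06 N m.
- dial_grip (a joint): how far the knob has slipped round on its shaft, rad, 0 at the start. The knob is clamped on the shaft and slips if it is forced with more than about 0.32 N m, as against the stop; the setting is then lost.
- dial_top (a point): point on the knob's axis at the height to grip it: 45 mm ahead (-x) of the case origin, 102 mm above the bench (27 mm above the deck). The knob is a black bar 40 mm long, 14 mm thick, with upright faces from 5 to 39 mm above the deck; its -x axis is the end with the white pointer line, its y axis is square to the broad faces.
- drink_can: red drink can, 66 mm diameter, 120 mm high, origin under its centre; leave alone.
- screw_jar: amber glass jar, 68 mm diameter, 85 mm high, origin under its centre; leave alone.
- wrench: steel wrench 190 mm long lying on the bench; leave alone.
- screwdriver: yellow-handled screwdriver 200 mm long lying on the bench; leave alone.
- sanding_block: wooden sanding block with cork face, 110 x 50 x 32 mm, lying to the right of the box; leave alone.
- chuck_key: small steel T-shaped drill chuck key, 60 x 64 mm, lying to the left of the box; leave alone.
- hammer: hammer with an orange handle, 270 mm long, lying on the bench; leave alone.

How it is judged:
By the outcome, as a careful person would: the job done as asked, in the order asked, and still so for the second after the job is handed in, with the robot touching nothing.
It also fails if it takes over 72 s, if anything falls off the work surface, if the arm or the gripper's body presses on something with over 40 N, if the wrist force passes 120 N, or if a joint passes its speed limit or range.

## Working session

There is one attempt and no reset: what is moved stays moved. The work goes in short steps, Python scripts to look and compute and a tool call to move; the robot and the scene stay as the last step left them, time stands still between calls to the robot, and variables do not carry over. Pictures are saved under pics/ and viewed, and the job is handed in when it is done.

Besides the shell and the picture viewer there is one more tool, called after "Call:" as name(argument=value, ...), one argument or row to a line, values as JSON. servo_tool: Moves the arm, as the interface text tells. Its arguments: {"type":"object","properties":{"commands":{"type":"array"},"claw":{"type":"number"},"grip_force":{"type":"number"}},"required":["commands"]}

```bash
ls; mkdir -p pics; python3 - <<'E'
from plant import robot, optics
import cv2,numpy as np
s=robot.sense()
for k,v in s.items(): print(k,np.round(v,3).tolist())
for n in("side","top"):
    d=optics.snapshot(n); cv2.imwrite(f"pics/{n}0.png",d["pixels"][:,:,::-1])
    print(n,d["fx"],d["fy"],d["cx"],d["cy"],d["D"],np.round(d["R"],4).tolist(),np.round(d["t"],4).tolist())
E
```

```text
pics
time_s 0.0
joints [1.235, 0.379, 1.735, -0.0, 1.028, -0.033]
joint_vel [-0.0, 0.0, 0.0, -0.002, -0.001, -0.001]
effort [0.002, -76.372, -43.437, 0.065, 0.042, -0.0]
position [0.209, 0.668, 0.292]
tcp_rot [[0.298, 0.955, -0.0], [0.955, -0.298, -0.001], [-0.001, -0.0, -1.0]]
wrist_force [0.807, 0.184, -0.02]
ft_torque [0.008, -0.023, -0.0]
opening 0.091
side 398.65487417533217 398.65487417533217 263.2232219473258 195.21266481065825 [-0.0676788  0.         0.         0.         0.       ] [[0.6763, -0.7367, -0.0024], [-0.4398, -0.4011, -0.8035], [0.591, 0.5445, -0.5953]] [-0.3448, 0.2838, 0.7794]
top 348.46279282694593 348.46279282694593 255.71088223123976 190.7064996462689 [0.01008201 0.         0.         0.         0.        ] [[0.0267, -0.9992, -0.0312], [-0.9834, -0.0206, -0.1805], [0.1797, 0.0355, -0.9831]] [0.01, 0.5107, 0.9242]
```

View pics/side0.png

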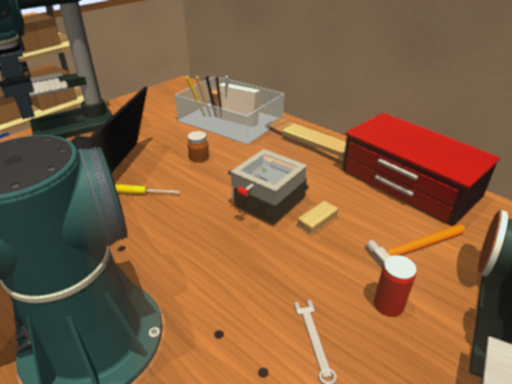

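View pics/top0.png

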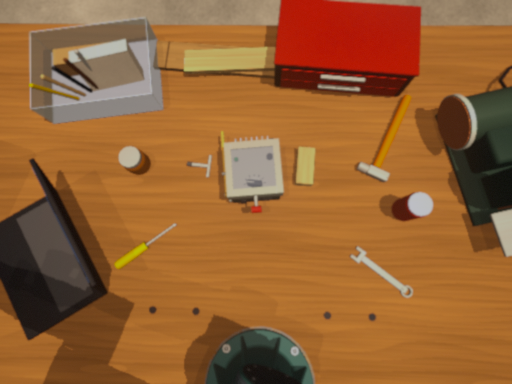

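```bash
cat > h.py <<'E'
import cv2,numpy as np
from scipy.optimize import least_squares
def K(d): return np.array([[d["fx"],0,d["cx"]],[0,d["fy"],d["cy"]],[0,0,1.]])
def proj(d,X):
    r=cv2.Rodrigues(np.array(d["R"],float))[0]
    return cv2.projectPoints(np.array(X,float).reshape(-1,1,3),r,np.array(d["t"],float),K(d),np.array(d["D"],float))[0].reshape(-1,2)
def ray(d,uv):
    p=cv2.undistortPoints(np.array([[uv]],float),K(d),np.array(d["D"],float)).ravel()
    R=np.array(d["R"]);t=np.array(d["t"]); v=R.T@np.array([p[0],p[1],1]); return -R.T@t, v/np.linalg.norm(v)
def onz(d,uv,z):
    c,v=ray(d,uv); return c+v*(z-c[2])/v[2]
def tri(d1,u1,d2,u2):
    c1,v1=ray(d1,u1);c2,v2=ray(d2,u2)
    A=np.stack([v1,-v2],1); s=np.linalg.lstsq(A,c2-c1,rcond=None)[0]
    a=c1+s[0]*v1;b=c2+s[1]*v2; return (a+b)/2,np.linalg.norm(a-b)
def crop(d,x0,y0,x1,y1,f,name):
    im=d["pixels"][y0:y1,x0:x1,::-1]; cv2.imwrite(name,cv2.resize(im,None,fx=f,fy=f,interpolation=cv2.INTER_CUBIC))
def red(d,x0,y0,x1,y1):
    im=d["pixels"].astype(float)[y0:y1,x0:x1]; w=np.clip(im[...,0]-1.6*np.maximum(im[...,1],im[...,2])-20,0,None)
    ys,xs=np.mgrid[y0:y1,x0:x1]; 
    n=(w>20); return (xs*w).sum()/w.sum(),(ys*w).sum()/w.sum(),n.sum(), np.linalg.eigh(np.cov(np.stack([xs[n],ys[n]])))
E
python3 - <<'E'
from plant import robot, optics
from h import *
S=optics.snapshot("side");T=optics.snapshot("top")
np.save("S.npy",S,allow_pickle=True);np.save("T.npy",T,allow_pickle=True)
crop(S,215,135,325,235,7,"pics/sc.png");crop(T,210,120,320,225,7,"pics/tc.png")
a=red(S,230,180,256,200);b=red(T,245,200,268,218);print(a,b)
print(tri(S,a[:2],T,b[:2]))
print(proj(T,[[0,0,0],[.209,.668,.292]]),proj(S,[[0,0,0],[.209,.668,.292]]))
E
```

```text
(np.float64(242.12675963035343), np.float64(190.47865257858305), np.int64(70), EighResult(eigenvalues=array([3.94887308, 8.42089917]), eigenvectors=array([[ 0.39604298, -0.91823197],
       [-0.91823197, -0.39604298]]))) (np.float64(256.03180294644943), np.float64(209.05779873723594), np.int64(70), EighResult(eigenvalues=array([3.60789667, 9.33206192]), eigenvectors=array([[ 0.01888377, -0.99982169],
       [-0.99982169, -0.01888377]])))
(array([0.450871  , 0.01733692, 0.11228359]), np.float64(0.0012416613148306405))
[[259.50126892 383.85108574]
 [-77.41798454 310.99459359]] [[ 90.77851543 337.16131635]
 [ 17.59209996  85.60788971]]
```

View pics/sc.png

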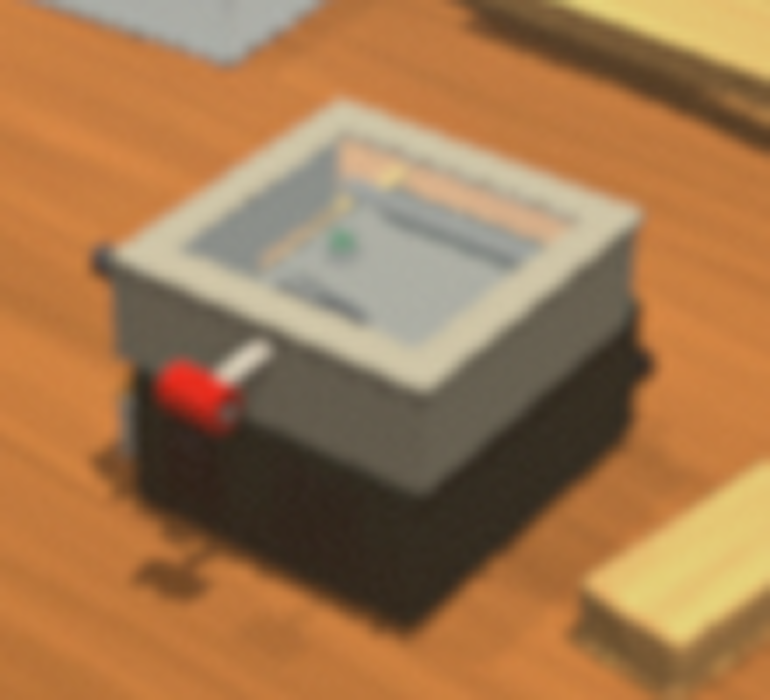

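View pics/tc.png

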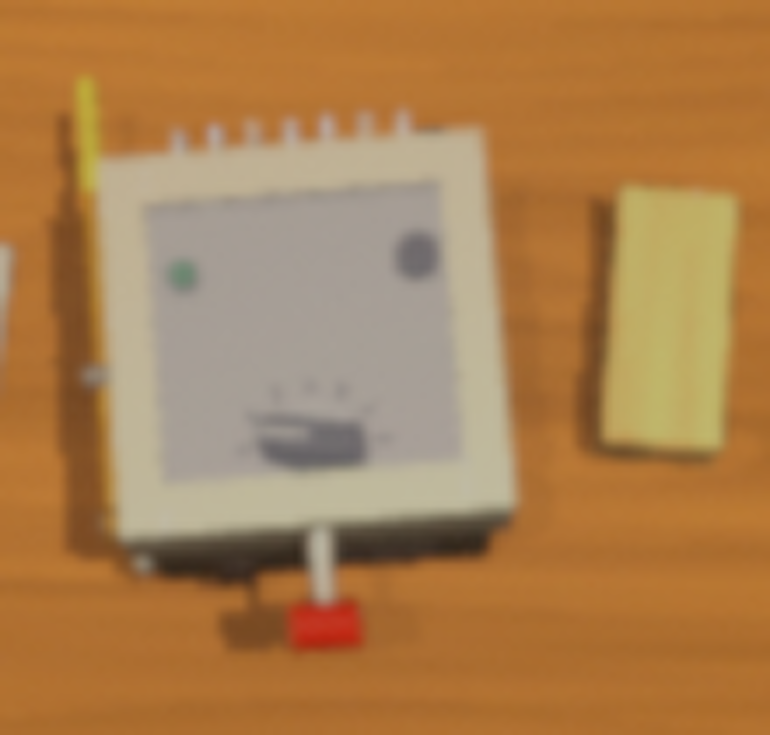

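```bash
python3 - <<'E'
from h import *
S=np.load("S.npy",allow_pickle=True).item();T=np.load("T.npy",allow_pickle=True).item()
f=lambda p,o:(np.array(p,float)+.5)/7-.5+np.array(o)
ps=f([(115,262),(425,388),(342,98),(640,210)],(215,135));pt=f([(120,540),(515,510),(97,160),(485,128)],(210,120))
for n in range(4): print(tri(S,ps[n],T,pt[n]))
h0=tri(S,(242.13,190.48),T,(256.03,209.06))[0]
def M(q,P):
    c,s=np.cos(q[2]),np.sin(q[2]); P=np.array(P);return np.stack([q[0]+c*P[:,0]-s*P[:,1],q[1]+s*P[:,0]+c*P[:,1],P[:,2]],1)
def pts(q): return M(q,[(-.08,.0725,q[4]),(-.08,-.0725,q[4]),(q[3],.0725,q[4]),(q[3],-.0725,q[4]),(-.116,0,q[5])])
def res(q):
    X=pts(q);return np.r_[(proj(S,X)-np.r_[ps,[(242.13,190.48)]]).ravel(),(proj(T,X)-np.r_[pt,[(256.03,209.06)]]).ravel()]
r=least_squares(res,[.57,.02,0,.06,.132,.11]);q=r.x;print(np.round(q,4),np.round(r.fun,2))
print("handle",M(q,[(-.116,0,q[5])]),"hinge",M(q,[(.06,0,.087)]),"dial",M(q,[(-.045,0,.102)]))
# clearance others: objects near
print("block",[onz(T,f(p,(210,120)),.032) for p in [(620,190),(738,200),(722,450),(602,445)]])
print("chuck", onz(T,(200,165),.01),"can",onz(T,(418,203),.12),"jar",onz(T,(130,157),.085),"drv",onz(T,(174,225),.01),onz(T,(118,266),.02))
E
```

```text
(array([0.48189602, 0.09214575, 0.11875682]), np.float64(0.00534395654119524))
(array([ 0.49453348, -0.05192458,  0.12383886]), np.float64(0.003562374378472068))
(array([0.62543506, 0.10709783, 0.12239785]), np.float64(0.00328105000713913))
(array([ 0.63834191, -0.03753502,  0.1243187 ]), np.float64(0.000262038904763901))
[0.5672 0.0283 0.1    0.0655 0.1223 0.1121] [-1.6  -0.81 -0.68  0.58 -0.6   0.19  0.23  0.42  0.18  0.06  0.41 -0.4
  0.42 -0.5   0.48 -0.33 -0.14 -0.17  0.42 -0.5 ]
handle [[0.45173433 0.01669125 0.11206685]] hinge [[0.62685484 0.0342642  0.087     ]] dial [[0.52237954 0.02378034 0.102     ]]
block [array([ 0.64448336, -0.09620425,  0.032     ]), array([ 0.64100146, -0.14452739,  0.032     ]), array([ 0.53601641, -0.1377317 ,  0.032     ]), array([ 0.53709964, -0.08949114,  0.032     ])]
chuck [0.59055119 0.18982402 0.01      ] can [ 0.47405668 -0.38922556  0.12      ] jar [0.59025869 0.36923003 0.085     ] drv [0.41238123 0.25469686 0.01      ] [0.2941791  0.40080093 0.02      ]
```

```bash
cat >> h.py <<'E'
from scipy.spatial.transform import Rotation as Ro
def cmd(s,p,yawx=None):
    """fractions to reach TCP p (world) with tool down, tool x at world angle yawx"""
    R=np.array(s["tcp_rot"]);d=R.T@(np.array(p)-np.array(s["position"]))/.4
    if yawx is None: return np.round(d,4)
    c,n=np.cos(yawx),np.sin(yawx); G=np.array([[c,n,0],[n,-c,0],[0,0,-1]])
    return np.round(np.r_[d,Ro.from_matrix(R.T@G).as_rotvec()/2],4)
E
python3 - <<'E'
from plant import robot
from h import *
print(cmd(robot.sense(),[.42,.35,.292],1.47))
E
```

```text
[-6.014e-01  7.413e-01  0.000e+00 -0.000e+00  3.000e-04 -1.010e-01]
```

Call:
servo_tool(
  commands=[
    [[-0.15, 0.19, 0, 0, 0, -0.025], [-0.3, 0.37, 0, 0, 0, -0.05], [-0.45, 0.555, 0, 0, 0, -0.075], [-0.6, 0.74, 0, 0, 0, -0.1], [-0.6, 0.74, 0, 0, 0, -0.1], [-0.6, 0.74, 0, 0, 0, -0.1], [-0.6, 0.74, 0, 0, 0, -0.1], [-0.6, 0.74, 0, 0, 0, -0.1], [-0.6, 0.74, 0, 0, 0, -0.1], [-0.6, 0.74, 0, 0, 0, -0.1]],
  ],
  claw=0.1,
  grip_force=8,
)

```text
time_s: 1.2
position: [0.4199, 0.3505, 0.2923]
tcp_rot: [[0.104, 0.995, -0.0], [0.995, -0.104, 0.0], [0.0, -0.0, -1.0]]
wrist_force: [0.4, -0.2, -0.2]
opening: 0.0504
```

```bash
python3 - <<'E'
from plant import robot
from h import *
s=robot.sense();print(s["time_s"],s["position"],s["opening"],s["wrist_force"])
print(cmd(s,[.4515,.017,.26],np.pi/2+.1))
E
```

```text
1.2 [0.41991238 0.350549   0.29227435] 0.0504380243943187 [ 0.35971487 -0.23820786 -0.22100241]
[-8.211e-01  1.653e-01  8.050e-02 -0.000e+00 -1.000e-04 -1.021e-01]
```

Call:
servo_tool(
  commands=[
    [[-0.12, 0.03, 0.0, 0, 0, -0.02], [-0.24, 0.06, 0.02, 0, 0, -0.05], [-0.36, 0.08, 0.03, 0, 0, -0.08], [-0.48, 0.1, 0.05, 0, 0, -0.102], [-0.6, 0.12, 0.06, 0, 0, -0.102], [-0.72, 0.14, 0.07, 0, 0, -0.102], [-0.821, 0.165, 0.08, 0, 0, -0.102], [-0.821, 0.165, 0.08, 0, 0, -0.102], [-0.821, 0.165, 0.08, 0, 0, -0.102], [-0.821, 0.165, 0.08, 0, 0, -0.102], [-0.821, 0.165, 0.08, 0, 0, -0.102]],
  ],
)

```text
time_s: 2.3
position: [0.4517, 0.0187, 0.2603]
tcp_rot: [[-0.103, 0.995, 0.0], [0.995, 0.103, 0.0], [0.0, 0.0, -1.0]]
wrist_force: [0.6, 0.1, -0.3]
opening: 0.0505
```

```bash
python3 - <<'E'
from plant import robot,optics
from h import *
s=robot.sense();print(s["time_s"],s["position"],s["opening"],s["wrist_force"],s["joints"])
print(cmd(s,[.4515,.017,.1715],np.pi/2+.1))
S=optics.snapshot("side");crop(S,180,80,330,240,5,"pics/s1.png")
T=optics.snapshot("top");crop(T,180,100,330,260,5,"pics/t1.png")
E
```

```text
2.3 [0.45166709 0.0187301  0.26030289] 0.050521678995121756 [ 0.56015363  0.06249124 -0.28382216] [-1.01524027e-02  2.46726429e-02  2.23984686e+00  9.94531839e-05
  8.76991010e-01 -1.68434788e+00]
[-0.0043 -0.0009  0.222   0.     -0.      0.0017]
```

View pics/s1.png

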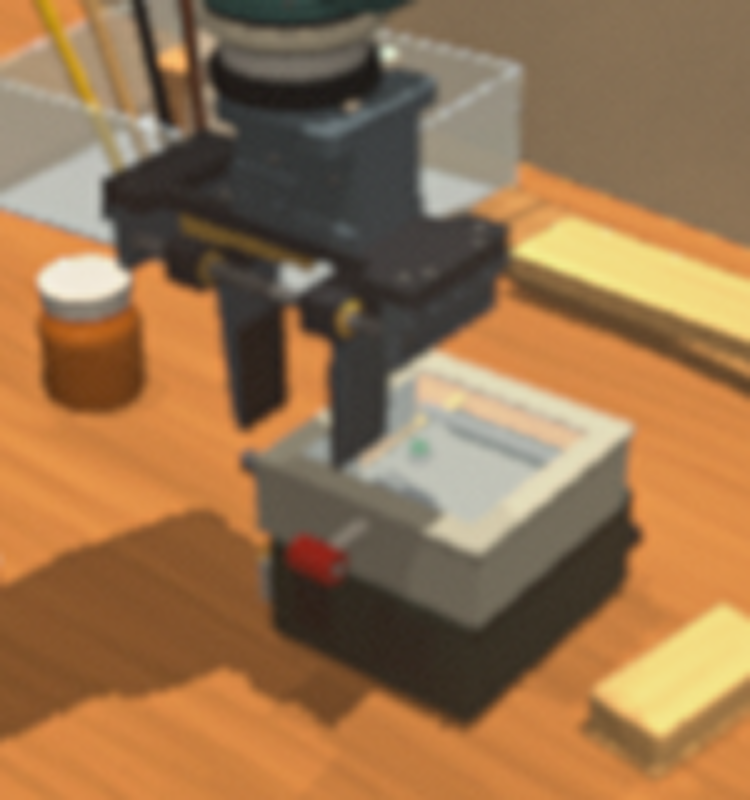

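View pics/t1.png

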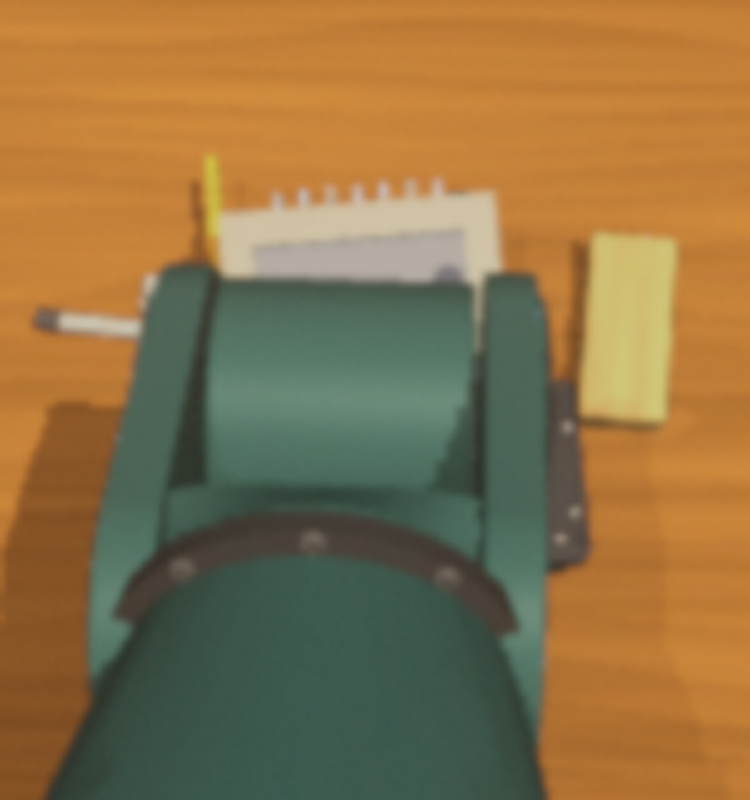

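Call:
servo_tool(
  commands=[
    [[-0.004, 0, 0.06, 0, 0, 0], [-0.004, 0, 0.12, 0, 0, 0], [-0.004, 0, 0.18, 0, 0, 0], [-0.004, 0, 0.21, 0, 0, 0], [-0.004, 0, 0.224, 0, 0, 0], [-0.004, 0, 0.224, 0, 0, 0], [-0.004, 0, 0.224, 0, 0, 0]],
  ],
)

```text
time_s: 3.1
position: [0.4523, 0.0159, 0.1714]
tcp_rot: [[-0.101, 0.995, 0.001], [0.995, 0.101, 0.0], [-0.0, 0.001, -1.0]]
wrist_force: [-0.4, -0.4, -0.1]
opening: 0.0501
```

```bash
python3 - <<'E'
from plant import robot,optics
from h import *
s=robot.sense();print(s["time_s"],s["position"],s["opening"],s["wrist_force"],s["ft_torque"])
S=optics.snapshot("side");crop(S,200,130,300,230,7,"pics/s2.png")
E
```

```text
3.1 [0.45232182 0.01589328 0.1713818 ] 0.05006550712525498 [-0.35318475 -0.4371835  -0.12056447] [-0.04775315  0.01570475  0.01456894]
```

View pics/s2.png

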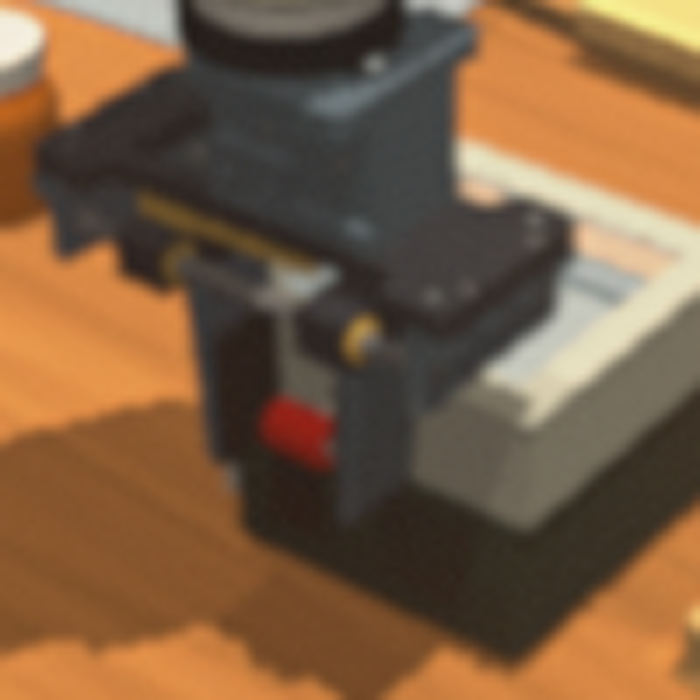

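Call:
servo_tool(
  commands=[
    [[0, 0, 0, 0, 0, 0], [0, 0, 0, 0, 0, 0], [0, 0, 0, 0, 0, 0], [0, 0, 0, 0, 0, 0], [0, 0, 0, 0, 0, 0], [0, 0, 0, 0, 0, 0]],
  ],
  claw=-1,
  grip_force=8,
)

```text
time_s: 3.75
position: [0.4519, 0.0164, 0.1708]
tcp_rot: [[-0.1, 0.995, 0.0], [0.995, 0.1, 0.001], [0.001, 0.0, -1.0]]
wrist_force: [-0.8, 12.1, 2.7]
opening: 0.026
```

```bash
python3 - <<'E'
from plant import robot,optics
from h import *
s=robot.sense();print(s["time_s"],s["position"],s["opening"],s["wrist_force"],s["ft_torque"])
# arc path in tool axes (ty=case x, tz=down)
r=np.hypot(.176,.0225);a0=np.arctan2(.0225,.176)
for ph in list(np.arange(0.08,1.93,.08))+[1.92,1.94]:
    a=a0+ph; print(round(ph,2), np.round([(r*np.cos(a0)-r*np.cos(a))*1000, (r*np.sin(a)-r*np.sin(a0))*1000],1))
E
```

```text
3.75 [0.45186332 0.01638003 0.17083435] 0.025983320659541093 [-0.83440035 12.07636754  2.65247082] [2.07982819 0.19617466 0.00968123]
0.08 [ 2.4 14. ]
0.16 [ 5.8 27.8]
0.24 [10.4 41.2]
0.32 [16.  54.2]
0.4 [22.7 66.8]
0.48 [30.3 78.7]
0.56 [38.8 90.1]
0.64 [ 48.3 100.7]
0.72 [ 58.5 110.5]
0.8 [ 69.5 119.4]
0.88 [ 81.2 127.5]
0.96 [ 93.5 134.6]
1.04 [106.3 140.7]
1.12 [119.6 145.7]
1.2 [133.2 149.7]
1.28 [147.1 152.6]
1.36 [161.2 154.3]
1.44 [175.4 154.9]
1.52 [189.5 154.4]
1.6 [203.6 152.8]
1.68 [217.5 150. ]
1.76 [231.2 146.1]
1.84 [244.5 141.2]
1.92 [257.4 135.2]
1.92 [257.4 135.2]
1.94 [260.5 133.5]
```

Call:
servo_tool(
  commands=[
    [[0.0025, 0, 0, 0, 0, 0], [0.0025, 0, 0, 0, 0, 0], [0.0025, 0, 0, 0, 0, 0]],
  ],
)

```text
time_s: 4.05
position: [0.4518, 0.0168, 0.1708]
tcp_rot: [[-0.101, 0.995, 0.0], [0.995, 0.101, 0.0], [0.0, 0.0, -1.0]]
wrist_force: [-0.6, 2.1, 4.8]
opening: 0.0262
```

```bash
cat > arc.py <<'E'
import numpy as np,sys
a0=np.arctan2(.0225,.176)
def arc(p0,phis,dr=0.,hx=.176,hz=.0225):
    r=np.hypot(hx,hz);a0=np.arctan2(hz,hx)
    f=lambda p:np.array([-r*np.cos(a0+p),-r*np.sin(a0+p)])
    return [np.round((f(p)-f(p0))/.4,4).tolist() for p in phis]
if __name__=="__main__":
    v=[float(x) for x in sys.argv[1:]]
    print(arc(v[0],v[1:]))
E
python3 arc.py 0 .03 .07 .12 .17 .22 .27 .32 .37 .42 .46 .49 .5
```

```text
[[0.0019, -0.0132], [0.005, -0.0306], [0.0099, -0.0523], [0.0159, -0.0736], [0.0229, -0.0947], [0.0309, -0.1153], [0.04, -0.1356], [0.0501, -0.1553], [0.0612, -0.1745], [0.0707, -0.1895], [0.0782, -0.2005], [0.0808, -0.2041]]
```

Call:
servo_tool(
  commands=[
    [[0.0005, 0.002, -0.013, 0, 0, 0], [0.0005, 0.005, -0.0305, 0, 0, 0], [0.0005, 0.01, -0.0525, 0, 0, 0], [0.0005, 0.016, -0.0735, 0, 0, 0], [0.0005, 0.023, -0.0945, 0, 0, 0], [0.0005, 0.031, -0.1155, 0, 0, 0], [0.0005, 0.031, -0.1155, 0, 0, 0]],
  ],
)

```text
time_s: 4.75
position: [0.4645, 0.0182, 0.2179]
tcp_rot: [[-0.101, 0.995, 0.001], [0.995, 0.101, -0.0], [-0.0, 0.001, -1.0]]
wrist_force: [0.5, -2.0, -2.7]
opening: 0.026
```

```bash
python3 - <<'E'
from plant import robot,optics
from h import *
s=robot.sense();print(s["time_s"],s["position"],s["opening"],s["wrist_force"],s["ft_torque"])
S=optics.snapshot("side");crop(S,190,90,310,210,6,"pics/s3.png")
E
```

```text
4.75 [0.4644614  0.01823186 0.21792259] 0.026008575388442024 [ 0.52465313 -2.01591123 -2.70907246] [-0.38159442 -0.16625317 -0.04953299]
```

View pics/s3.png

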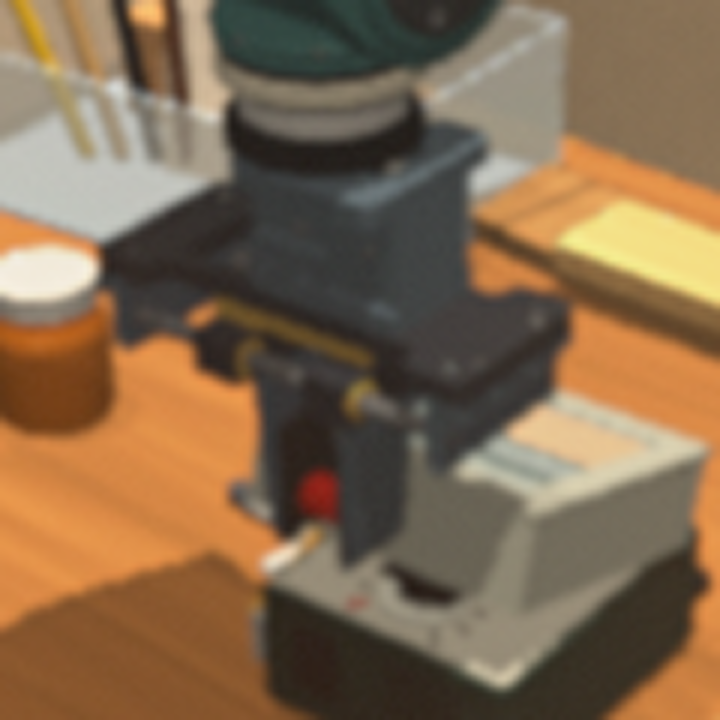

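```bash
python3 arc.py .27 .31 .36 .42 .48 .54 .60 .66 .72 .78 .83 .86; python3 arc.py .86  .9 .95 1.01 1.07 1.13 1.19 1.25 1.31 1.37 1.42 1.45
```

```text
[[0.0072, -0.0162], [0.0171, -0.0361], [0.0302, -0.0592], [0.0448, -0.0815], [0.0606, -0.1029], [0.0777, -0.1233], [0.0959, -0.1426], [0.1154, -0.1608], [0.1358, -0.1779], [0.1536, -0.1911], [0.1646, -0.1986]]
[[0.015, -0.0095], [0.0343, -0.0205], [0.0581, -0.0324], [0.0825, -0.0428], [0.1076, -0.0518], [0.1331, -0.0592], [0.1591, -0.0651], [0.1853, -0.0695], [0.2118, -0.0722], [0.234, -0.0733], [0.2473, -0.0734]]
```

Call:
servo_tool(
  commands=[
    [[-0.0002, 0.007, -0.016, 0, 0, 0], [-0.0003, 0.017, -0.036, 0, 0, 0], [-0.0004, 0.03, -0.059, 0, 0, 0], [-0.0005, 0.045, -0.0815, 0, 0, 0], [-0.0005, 0.0605, -0.103, 0, 0, 0], [-0.0005, 0.0775, -0.1235, 0, 0, 0], [-0.0005, 0.096, -0.1425, 0, 0, 0], [-0.0005, 0.1155, -0.161, 0, 0, 0], [-0.0005, 0.136, -0.178, 0, 0, 0], [-0.0005, 0.1535, -0.191, 0, 0, 0], [-0.0005, 0.1645, -0.1985, 0, 0, 0], [-0.0005, 0.1645, -0.1985, 0, 0, 0]],
  ],
)

```text
time_s: 6.0
position: [0.53, 0.0248, 0.2967]
tcp_rot: [[-0.101, 0.995, 0.0], [0.995, 0.101, 0.0], [0.0, 0.0, -1.0]]
wrist_force: [-4.6, 1.2, 2.9]
opening: 0.0259
```

Call:
servo_tool(
  commands=[
    [[0, 0.0145, -0.0105, 0, 0, 0], [0, 0.034, -0.0215, 0, 0, 0], [0, 0.058, -0.0335, 0, 0, 0], [0, 0.0825, -0.044, 0, 0, 0], [0, 0.1075, -0.053, 0, 0, 0], [0, 0.133, -0.0605, 0, 0, 0], [0, 0.159, -0.066, 0, 0, 0], [0, 0.1855, -0.0705, 0, 0, 0], [0, 0.212, -0.0735, 0, 0, 0], [0, 0.234, -0.0745, 0, 0, 0], [0, 0.2475, -0.0745, 0, 0, 0], [0, 0.2475, -0.0745, 0, 0, 0]],
  ],
)

```text
time_s: 7.2
position: [0.6286, 0.0348, 0.3259]
tcp_rot: [[-0.101, 0.995, -0.0], [0.995, 0.101, 0.0], [0.0, -0.0, -1.0]]
wrist_force: [-2.9, 4.5, -4.0]
opening: 0.0259
```

```bash
python3 arc.py 1.45 1.48 1.52 1.56 1.60 1.65 1.7 1.75 1.8 1.84 1.88 1.9;python3 arc.py 1.9 1.92 1.93 1.94 1.95; python3 - <<'E'
from plant import robot,optics
from h import *
s=robot.sense();print(s["time_s"],s["position"],s["opening"],s["wrist_force"],s["ft_torque"])
S=optics.snapshot("side");crop(S,190,60,310,200,5,"pics/s4.png")
E
```

```text
[[0.0133, 0.0003], [0.031, 0.0013], [0.0487, 0.003], [0.0663, 0.0054], [0.0881, 0.0094], [0.1097, 0.0145], [0.131, 0.0206], [0.1519, 0.0279], [0.1684, 0.0344], [0.1847, 0.0416], [0.1927, 0.0454]]
[[0.0079, 0.004], [0.0119, 0.006], [0.0158, 0.0081], [0.0197, 0.0103]]
7.2 [0.62857592 0.0348229  0.32590765] 0.025882034790022167 [-2.87733053  4.47498225 -4.00777869] [ 0.71313677  0.48210511 -0.02651134]
```

View pics/s4.png

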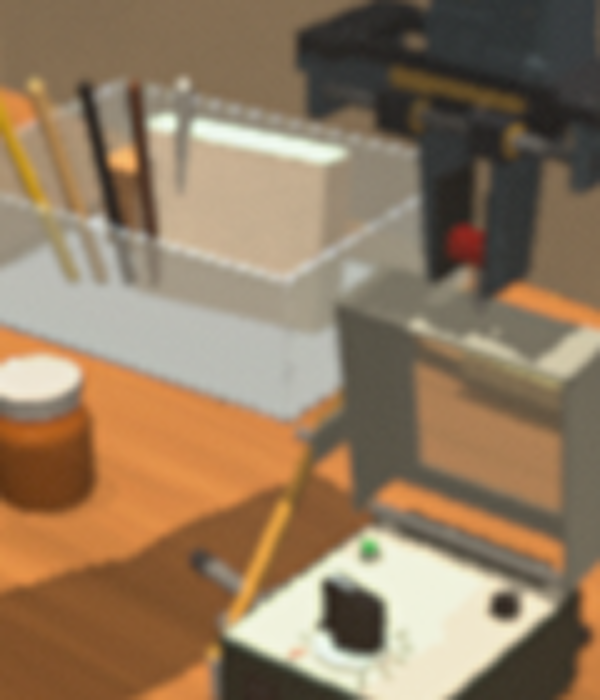

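Call:
servo_tool(
  commands=[
    [[0.0005, 0.013, 0.001, 0, 0, 0], [0.001, 0.031, 0.0025, 0, 0, 0], [0.001, 0.0485, 0.004, 0, 0, 0], [0.001, 0.0665, 0.0065, 0, 0, 0], [0.001, 0.088, 0.0105, 0, 0, 0], [0.001, 0.1095, 0.0155, 0, 0, 0], [0.001, 0.131, 0.0215, 0, 0, 0], [0.001, 0.152, 0.029, 0, 0, 0], [0.001, 0.1685, 0.0355, 0, 0, 0], [0.001, 0.1845, 0.0425, 0, 0, 0], [0.001, 0.1925, 0.0465, 0, 0, 0], [0.001, 0.1925, 0.0465, 0, 0, 0]],
  ],
)

```text
time_s: 8.45
position: [0.7051, 0.0428, 0.3075]
tcp_rot: [[-0.101, 0.995, 0.001], [0.995, 0.101, -0.0], [-0.0, 0.001, -1.0]]
wrist_force: [-0.4, -0.5, 2.7]
opening: 0.0262
```

Call:
servo_tool(
  commands=[
    [[0, 0.004, 0.002, 0, 0, 0], [0, 0.008, 0.004, 0, 0, 0], [0, 0.012, 0.006, 0, 0, 0], [0, 0.016, 0.008, 0, 0, 0], [0, 0.016, 0.008, 0, 0, 0], [0, 0.016, 0.008, 0, 0, 0]],
  ],
)

```text
time_s: 9.05
position: [0.7111, 0.0435, 0.3044]
tcp_rot: [[-0.101, 0.995, 0.0], [0.995, 0.101, -0.0], [-0.0, 0.0, -1.0]]
wrist_force: [0.1, -1.1, 4.5]
opening: 0.0263
```

```bash
python3 arc.py 1.94 1.92 1.9 1.88 1.86 1.84 1.82 1.80; python3 - <<'E'
from plant import robot,optics
from h import *
s=robot.sense();print(s["time_s"],s["position"],s["opening"],s["wrist_force"],s["ft_torque"])
S=optics.snapshot("side");crop(S,190,60,330,200,5,"pics/s5.png")
E
```

```text
[[-0.0078, -0.0041], [-0.0158, -0.0081], [-0.0238, -0.012], [-0.0318, -0.0156], [-0.04, -0.0191], [-0.0482, -0.0225], [-0.0565, -0.0257]]
9.05 [0.71109879 0.04347657 0.30436203] 0.026255339668739077 [ 0.12398718 -1.1261123   4.52748466] [-0.28214891 -0.04302824  0.01777123]
```

View pics/s5.png

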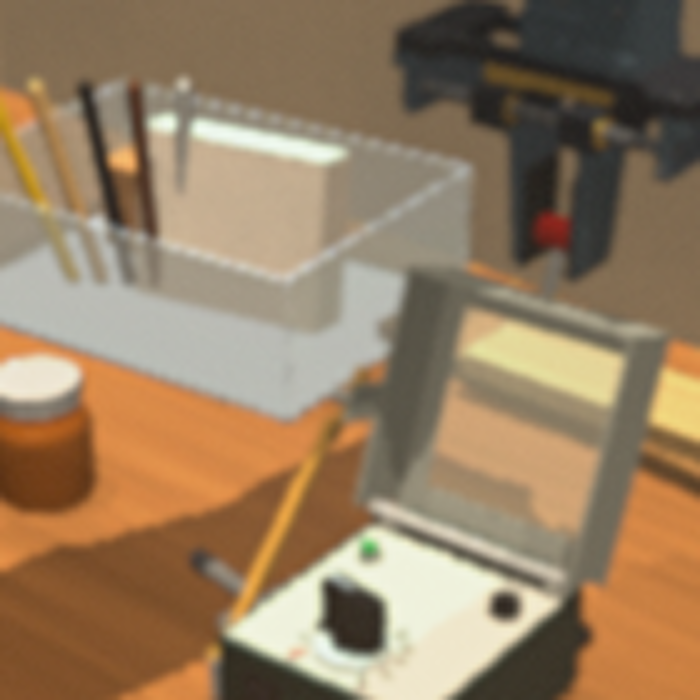

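Call:
servo_tool(
  commands=[
    [[0, 0.003, 0.0015, 0, 0, 0], [0, 0.006, 0.002, 0, 0, 0], [0, 0.006, 0.002, 0, 0, 0], [0, 0.006, 0.002, 0, 0, 0]],
  ],
)

```text
time_s: 9.5
position: [0.7132, 0.0437, 0.3032]
tcp_rot: [[-0.101, 0.995, -0.0], [0.995, 0.101, -0.0], [-0.0, -0.0, -1.0]]
wrist_force: [-0.9, -2.6, 1.4]
opening: 0.0263
```

```bash
python3 arc.py 1.955 1.945 1.93 1.915 1.9 1.885 1.87 1.86;  python3 - <<'E'
from plant import robot,optics
from h import *
S=optics.snapshot("side");crop(S,225,110,295,190,9,"pics/s6.png")
E
```

```text
[[-0.0039, -0.0022], [-0.0097, -0.0053], [-0.0156, -0.0084], [-0.0216, -0.0113], [-0.0276, -0.0142], [-0.0336, -0.017], [-0.0377, -0.0188]]
```

View pics/s6.png

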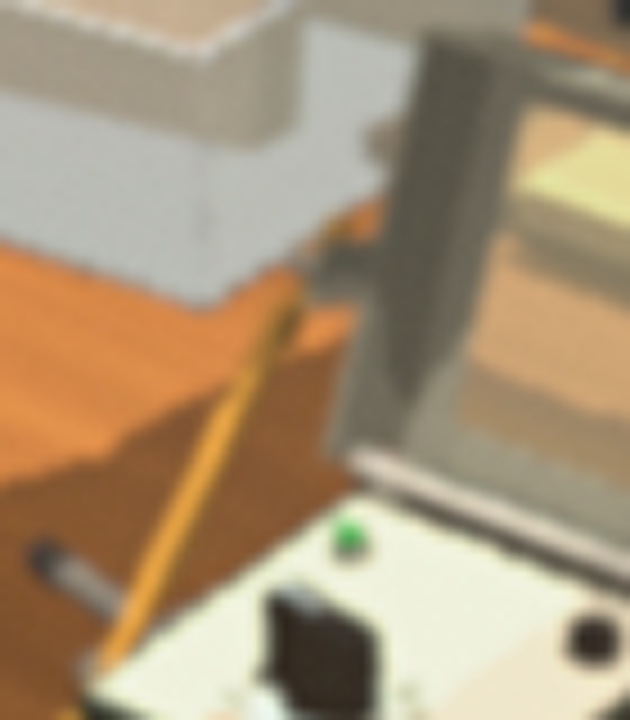

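```bash
python3 - <<'E'
from plant import robot,optics
from h import *
S=optics.snapshot("side");T=np.load("T.npy",allow_pickle=True).item()
q=[.5672,.0283,.1]
hx=np.array([np.cos(.1),np.sin(.1),0]);hy=np.array([-np.sin(.1),np.cos(.1),0]);c=np.array([q[0],q[1],0])
def plane(d,uv,Y):
    o,v=ray(d,uv);t=(Y-(o-c)@hy)/(v@hy);P=o+t*v;return (P-c)@hx,P[2]
f=lambda p:((p[0]+.5)/9-.5+225,(p[1]+.5)/9-.5+110)
for Y in(.076,.082,.088):
    x,z=plane(S,f((310,270)),Y); dx,dz=x-.06,z-.087;ph=1.955
    # hood frame: forward coordinate a (toward -x closed), b up
    r=np.hypot(dx,dz);al=np.arctan2(dz,-dx)-ph
    a,b=r*np.cos(al),r*np.sin(al)
    px,pz=plane(S,f((95,668)),Y);tx,tz=plane(S,f((330,235)),Y)
    print("Y",Y,"pin case",x,z,"hood a,b",a,b,"pivot?",px,pz,"staytip?",tx,tz, "dist piv-pin",np.hypot(x-px,z-pz), np.hypot(x+.065,z-.042))
    for z in(.09,.1,.11): 
        o=onz(T,(222.9,173.1),z)-c; print("   closed pin via top z",z,"a",.06-o@hx,"Y",o@hy)
E
```

```text
Y 0.076 pin case 0.05262224357384591 0.15641398292510944 hood a,b 0.06158817174958064 -0.03285771470986992 pivot? -0.056459440320835816 0.06753051499107632 staytip? 0.06294782702647109 0.16415307889983966 dist piv-pin 0.14070922014310064 0.16409007182682434
   closed pin via top z 0.09 a 0.07022468577977782 Y 0.08343344158389979
   closed pin via top z 0.1 a 0.07268407084860813 Y 0.08232821112800824
   closed pin via top z 0.11 a 0.07514345591743833 Y 0.08122298067211665
Y 0.082 pin case 0.06041815787488322 0.15105730884170976 hood a,b 0.05954408643447484 -0.023622350491310232 pivot? -0.04975622931863092 0.06128346907662807 staytip? 0.07084717573279276 0.15887392961620128 dist piv-pin 0.14211874577138983 0.16620231928744314
   closed pin via top z 0.09 a 0.07022468577977782 Y 0.08343344158389979
   closed pin via top z 0.1 a 0.07268407084860813 Y 0.08232821112800824
   closed pin via top z 0.11 a 0.07514345591743833 Y 0.08122298067211665
Y 0.088 pin case 0.06821407217592053 0.14570063475831008 hood a,b 0.057500001119369044 -0.014386986272750531 pivot? -0.043053018316425794 0.055036423162179604 staytip? 0.0787465244391143 0.15359478033256302 dist piv-pin 0.14352827139967897 0.16881886942805827
   closed pin via top z 0.09 a 0.07022468577977782 Y 0.08343344158389979
   closed pin via top z 0.1 a 0.07268407084860813 Y 0.08232821112800824
   closed pin via top z 0.11 a 0.07514345591743833 Y 0.08122298067211665
```

Call:
servo_tool(
  commands=[
    [[0, -0.004, -0.0015, 0, 0, 0], [0, -0.0095, -0.0045, 0, 0, 0], [0, -0.0155, -0.0075, 0, 0, 0], [0, -0.0215, -0.0105, 0, 0, 0], [0, -0.0275, -0.0135, 0, 0, 0], [0, -0.0335, -0.0165, 0, 0, 0], [0, -0.0375, -0.0185, 0, 0, 0], [0, -0.0375, -0.0185, 0, 0, 0], [0, -0.0375, -0.0185, 0, 0, 0]],
  ],
)

```text
time_s: 10.5
position: [0.6983, 0.0422, 0.3107]
tcp_rot: [[-0.101, 0.995, -0.0], [0.995, 0.101, -0.0], [-0.0, -0.0, -1.0]]
wrist_force: [-2.8, -3.2, 0.4]
opening: 0.0259
```

```bash
cat > look.py <<'E'
from plant import robot,optics
from h import *
import sys
s=robot.sense();p=np.array(s["position"]);
p0=np.array([.4518,.0169,.1708]);hx=np.array([np.cos(.1),np.sin(.1),0])
dx=(p-p0)@hx-.176; dz=p[2]-p0[2]+.0225
al=np.arctan2(dz,-dx);F=np.array(s["wrist_force"]);t=np.sin(al)*hx+np.array([0,0,np.cos(al)]);n=-np.cos(al)*hx+np.array([0,0,np.sin(al)])
print("t",s["time_s"],"phi",round(al-a0,4) if (a0:=np.arctan2(.0225,.176)) else 0,"r",round(np.hypot(dx,dz),4),"Ft",round(F@t,2),"Fr",round(F@n,2),"F",np.round(F,2),"M",np.round(s["ft_torque"],2))
if len(sys.argv)>1:
    S=optics.snapshot("side");crop(S,225,110,295,190,9,sys.argv[1])
E
python3 look.py pics/s7.png; python3 arc.py 1.86 1.85 1.84 1.83 1.82 1.81 1.80
```

```text
t 10.5 phi 1.8598 r 0.1776 Ft -2.98 Fr -0.89 F [-2.79 -3.18  0.39] M [-0.57  0.34  0.05]
[[-0.0041, -0.0018], [-0.0081, -0.0035], [-0.0122, -0.0052], [-0.0164, -0.0068], [-0.0205, -0.0085], [-0.0246, -0.01]]
```

View pics/s7.png

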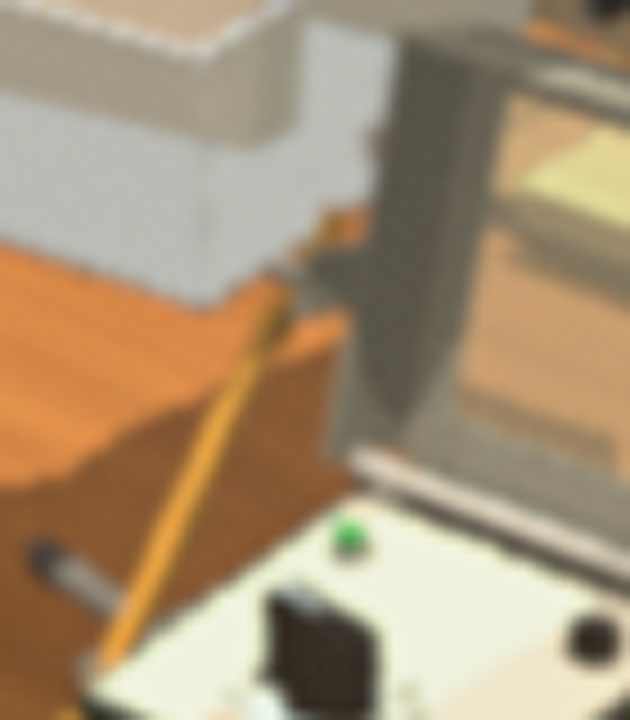

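Call:
servo_tool(
  commands=[
    [[-0.0005, -0.004, -0.0015, 0, 0, 0], [-0.0005, -0.0055, -0.0022, 0, 0, 0], [-0.0005, -0.0055, -0.0022, 0, 0, 0]],
  ],
)

```text
time_s: 10.85
position: [0.6961, 0.0419, 0.3117]
tcp_rot: [[-0.101, 0.995, -0.0], [0.995, 0.101, 0.0], [0.0, -0.0, -1.0]]
wrist_force: [-1.9, -1.7, 0.5]
opening: 0.026
```

```bash
python3 look.py
```

```text
t 10.85 phi 1.8464 r 0.1776 Ft -2.07 Fr -0.37 F [-1.89 -1.73  0.47] M [-0.22  0.39  0.02]
```

Call:
servo_tool(
  commands=[
    [[0, -0.003, -0.0013, 0, 0, 0], [0, -0.003, -0.0013, 0, 0, 0]],
  ],
)

```text
time_s: 11.05
position: [0.6949, 0.0418, 0.3122]
tcp_rot: [[-0.101, 0.995, -0.0], [0.995, 0.101, 0.0], [0.0, -0.0, -1.0]]
wrist_force: [-2.0, -1.4, 0.6]
opening: 0.0258
```

Call:
servo_tool(
  commands=[
    [[0, -0.003, -0.0013, 0, 0, 0], [0, -0.003, -0.0013, 0, 0, 0]],
  ],
)

```text
time_s: 11.25
position: [0.6937, 0.0416, 0.3127]
tcp_rot: [[-0.101, 0.995, -0.0], [0.995, 0.101, 0.0], [0.0, -0.0, -1.0]]
wrist_force: [-1.9, 0.6, -0.2]
opening: 0.0258
```

Call:
servo_tool(
  commands=[
    [[0, -0.003, -0.0012, 0, 0, 0], [0, -0.003, -0.0012, 0, 0, 0]],
  ],
)

```text
time_s: 11.45
position: [0.6925, 0.0415, 0.3132]
tcp_rot: [[-0.101, 0.995, -0.0], [0.995, 0.101, 0.0], [0.0, -0.0, -1.0]]
wrist_force: [-1.9, 0.0, -0.3]
opening: 0.0254
```

```bash
python3 look.py pics/s8.png
```

```text
t 11.45 phi 1.8241 r 0.1776 Ft -1.61 Fr -1.02 F [-1.88  0.02 -0.35] M [0.   0.45 0.04]
```

View pics/s8.png

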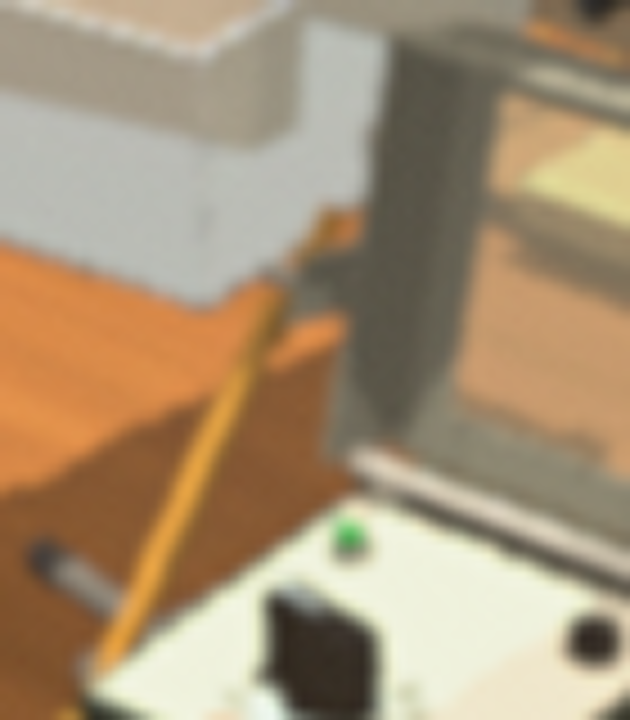

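Call:
servo_tool(
  commands=[
    [[0, -0.0025, -0.0009, 0, 0, 0], [0, -0.0025, -0.0009, 0, 0, 0], [0, -0.0025, -0.0009, 0, 0, 0]],
  ],
)

```text
time_s: 11.8
position: [0.6916, 0.0414, 0.3136]
tcp_rot: [[-0.101, 0.995, -0.0], [0.995, 0.101, 0.0], [0.0, -0.0, -1.0]]
wrist_force: [-2.7, 0.9, 0.4]
opening: 0.0264
```

```bash
python3 look.py
```

```text
t 11.8 phi 1.8186 r 0.1776 Ft -2.61 Fr -0.59 F [-2.75  0.93  0.41] M [0.14 0.47 0.03]
```

Call:
servo_tool(
  commands=[
    [[0, -0.0035, -0.0012, 0, 0, 0], [0, -0.0035, -0.0012, 0, 0, 0]],
  ],
)

```text
time_s: 12.0
position: [0.6902, 0.0412, 0.3141]
tcp_rot: [[-0.101, 0.995, -0.0], [0.995, 0.101, 0.0], [0.0, -0.0, -1.0]]
wrist_force: [-2.7, 0.6, -0.6]
opening: 0.026
```

```bash
python3 look.py
```

```text
t 12.0 phi 1.8099 r 0.1776 Ft -2.26 Fr -1.53 F [-2.73  0.64 -0.62] M [ 0.15  0.48 -0.02]
```

Call:
servo_tool(
  commands=[
    [[0, -0.0035, -0.0011, 0, 0, 0], [0, -0.0035, -0.0011, 0, 0, 0]],
  ],
)

```text
time_s: 12.2
position: [0.6888, 0.0411, 0.3146]
tcp_rot: [[-0.101, 0.995, 0.0], [0.995, 0.101, 0.0], [0.0, 0.0, -1.0]]
wrist_force: [-2.4, 1.8, -0.2]
opening: 0.0262
```

```bash
python3 look.py
```

```text
t 12.2 phi 1.8016 r 0.1776 Ft -1.99 Fr -0.95 F [-2.39  1.77 -0.19] M [0.23 0.42 0.02]
```

Call:
servo_tool(
  commands=[
    [[0, -0.0035, -0.0011, 0, 0, 0], [0, -0.0035, -0.0011, 0, 0, 0]],
  ],
)

```text
time_s: 12.4
position: [0.6875, 0.041, 0.3151]
tcp_rot: [[-0.101, 0.995, 0.0], [0.995, 0.101, 0.0], [0.0, 0.0, -1.0]]
wrist_force: [-2.2, 0.9, 1.5]
opening: 0.0259
```

```bash
python3 look.py pics/s9.png
```

```text
t 12.4 phi 1.7935 r 0.1776 Ft -2.55 Fr 0.72 F [-2.25  0.88  1.55] M [0.27 0.41 0.04]
```

View pics/s9.png

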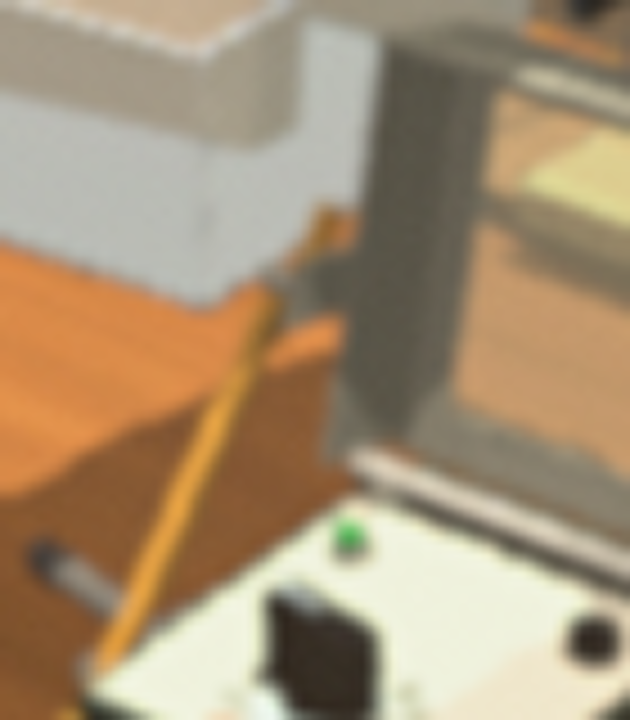

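Call:
servo_tool(
  commands=[
    [[0, -0.0035, -0.0011, 0, 0, 0], [0, -0.0035, -0.0011, 0, 0, 0]],
  ],
)

```text
time_s: 12.65
position: [0.6861, 0.0408, 0.3156]
tcp_rot: [[-0.101, 0.995, 0.0], [0.995, 0.101, 0.0], [0.0, 0.0, -1.0]]
wrist_force: [-1.1, 1.2, 1.5]
opening: 0.0261
```

```bash
python3 look.py
```

```text
t 12.65 phi 1.7854 r 0.1775 Ft -1.39 Fr 1.05 F [-1.09  1.25  1.45] M [0.23 0.32 0.  ]
```

Call:
servo_tool(
  commands=[
    [[0, -0.002, -0.0006, 0, 0, 0], [0, -0.002, -0.0006, 0, 0, 0], [0, -0.002, -0.0006, 0, 0, 0]],
  ],
)

```text
time_s: 12.95
position: [0.6854, 0.0407, 0.3158]
tcp_rot: [[-0.101, 0.995, 0.0], [0.995, 0.101, 0.0], [0.0, 0.0, -1.0]]
wrist_force: [-1.4, 1.8, 2.7]
opening: 0.0259
```

```bash
python3 look.py
```

```text
t 12.95 phi 1.7813 r 0.1775 Ft -2.02 Fr 2.13 F [-1.39  1.77  2.68] M [ 0.35  0.27 -0.03]
```

Call:
servo_tool(
  commands=[
    [[0, -0.0025, -0.0015, 0, 0, 0], [0, -0.0025, -0.0015, 0, 0, 0]],
  ],
)

```text
time_s: 13.15
position: [0.6842, 0.0406, 0.3163]
tcp_rot: [[-0.101, 0.995, -0.0], [0.995, 0.101, 0.0], [0.0, -0.0, -1.0]]
wrist_force: [-1.3, 0.9, 2.5]
opening: 0.0261
```

```bash
python3 look.py
```

```text
t 13.15 phi 1.7741 r 0.1776 Ft -1.95 Fr 1.99 F [-1.29  0.85  2.51] M [ 0.28  0.29 -0.03]
```

Call:
servo_tool(
  commands=[
    [[0, -0.003, -0.0015, 0, 0, 0], [0, -0.003, -0.0015, 0, 0, 0]],
  ],
)

```text
time_s: 13.35
position: [0.683, 0.0405, 0.3168]
tcp_rot: [[-0.101, 0.995, -0.0], [0.995, 0.101, -0.0], [-0.0, -0.0, -1.0]]
wrist_force: [-1.4, 1.1, 1.4]
opening: 0.026
```

```bash
python3 look.py
```

```text
t 13.35 phi 1.7665 r 0.1776 Ft -1.67 Fr 0.9 F [-1.41  1.06  1.38] M [ 0.29  0.24 -0.04]
```

Call:
servo_tool(
  commands=[
    [[0, -0.003, -0.0012, 0, 0, 0], [0, -0.003, -0.0012, 0, 0, 0]],
  ],
)

```text
time_s: 13.55
position: [0.6819, 0.0403, 0.3172]
tcp_rot: [[-0.101, 0.995, 0.0], [0.995, 0.101, -0.0], [-0.0, 0.0, -1.0]]
wrist_force: [1.1, 1.1, -1.6]
opening: 0.0258
```

```bash
python3 look.py pics/s10.png
```

```text
t 13.55 phi 1.7599 r 0.1777 Ft 1.64 Fr -1.18 F [ 1.09  1.06 -1.63] M [ 0.28 -0.16 -0.  ]
```

View pics/s10.png

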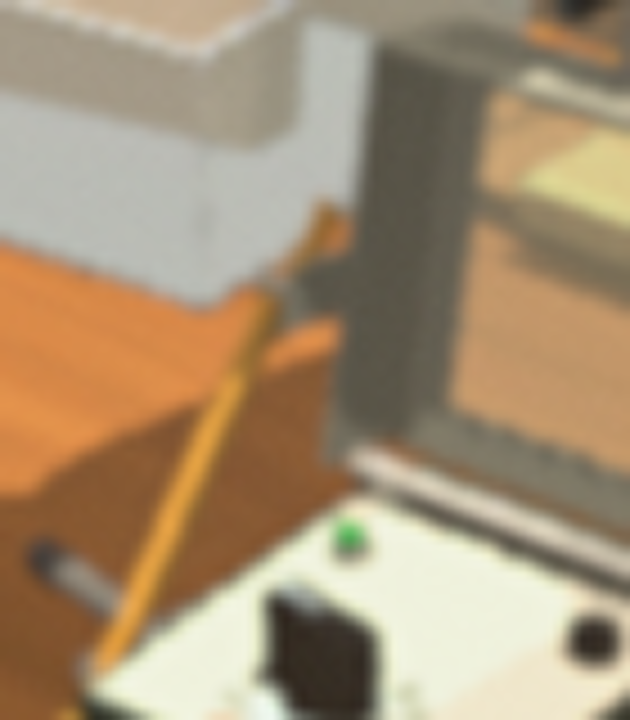

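Call:
servo_tool(
  commands=[
    [[0, 0.0006, 0.0002, 0, 0, 0], [0, 0.0006, 0.0002, 0, 0, 0], [0, 0.0006, 0.0002, 0, 0, 0]],
  ],
)

```text
time_s: 13.9
position: [0.6821, 0.0404, 0.3171]
tcp_rot: [[-0.101, 0.995, -0.0], [0.995, 0.101, -0.0], [-0.0, -0.0, -1.0]]
wrist_force: [0.6, 0.4, -2.5]
opening: 0.0261
```

```bash
python3 look.py
```

```text
t 13.9 phi 1.7612 r 0.1776 Ft 1.37 Fr -2.2 F [ 0.57  0.44 -2.52] M [ 0.22  0.02 -0.01]
```

Call:
servo_tool(
  commands=[
    [[0, 0, 0, 0, 0, 0], [0, 0, 0, 0, 0, 0], [0, 0, 0, 0, 0, 0], [0, 0, 0, 0, 0, 0]],
  ],
  claw=0.1,
)

```text
time_s: 14.3
position: [0.6822, 0.0404, 0.3173]
tcp_rot: [[-0.101, 0.995, 0.0], [0.995, 0.101, -0.0], [-0.0, 0.0, -1.0]]
wrist_force: [0.2, -0.5, -0.3]
opening: 0.05
```

```bash
python3 look.py; python3 - <<'E'
from plant import optics
from h import *
S=optics.snapshot("side");crop(S,210,50,330,200,5,"pics/s11.png")
E
```

```text
t 14.3 phi 1.7614 r 0.178 Ft 0.19 Fr -0.23 F [ 0.16 -0.47 -0.27] M [0.06 0.03 0.01]
```

View pics/s11.png

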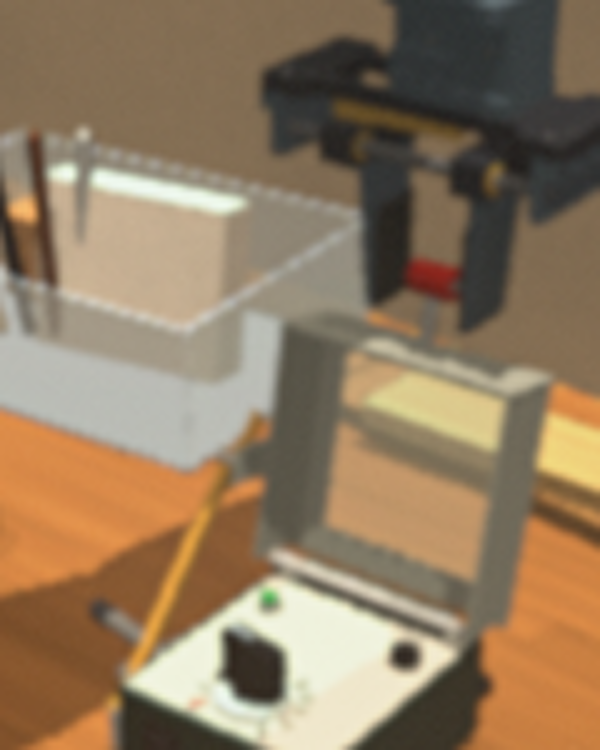

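Call:
servo_tool(
  commands=[
    [[0, 0, -0.08, 0, 0, 0], [0, 0, -0.18, 0, 0, 0], [0, 0, -0.21, 0, 0, 0], [0.05, -0.06, -0.21, 0, 0, 0.07], [0.14, -0.15, -0.21, 0, 0, 0.14], [0.22, -0.24, -0.21, 0, 0, 0.21], [0.31, -0.33, -0.21, 0, 0, 0.28], [0.4, -0.42, -0.21, 0, 0, 0.35], [0.5, -0.53, -0.21, 0, 0, 0.42], [0.5, -0.53, -0.21, 0, 0, 0.49], [0.5, -0.53, -0.21, 0, 0, 0.55], [0.5, -0.53, -0.21, 0, 0, 0.55]],
  ],
)

```text
time_s: 15.55
position: [0.4506, 0.2182, 0.4013]
tcp_rot: [[0.841, 0.541, 0.0], [0.541, -0.841, 0.0], [0.0, 0.0, -1.0]]
wrist_force: [0.1, -0.5, -0.1]
opening: 0.0501
```

```bash
python3 - <<'E'
from plant import optics,robot
from h import *
s=robot.sense();print(s["time_s"],s["position"],s["joints"])
S=optics.snapshot("side");crop(S,215,110,315,210,7,"pics/s12.png");T=optics.snapshot("top");crop(T,200,80,310,210,6,"pics/t12.png")
np.save("S2.npy",S,allow_pickle=True);np.save("T2.npy",T,allow_pickle=True)
E
```

```text
15.55 [0.45062807 0.21824996 0.40126927] [ 4.04500251e-01 -7.03944968e-02  2.04583042e+00 -6.79452246e-05
  1.16581742e+00 -1.66540288e-01]
```

View pics/s12.png

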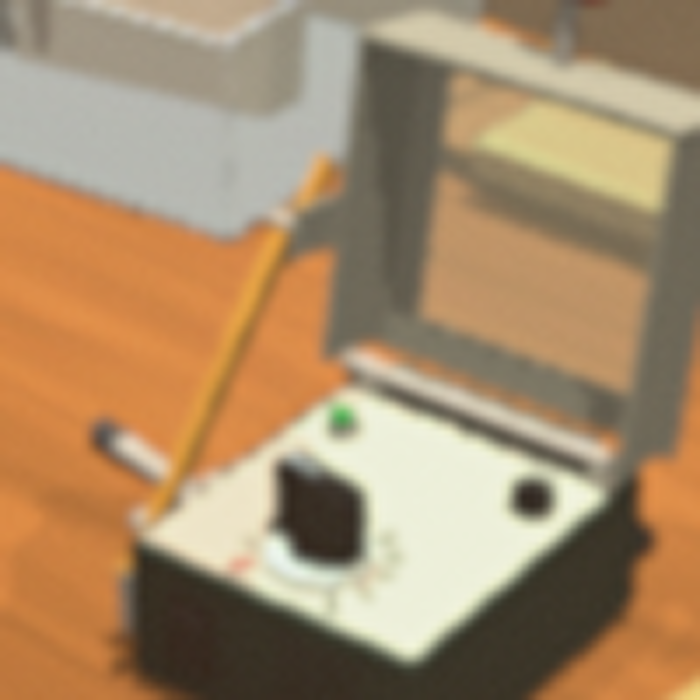

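View pics/t12.png

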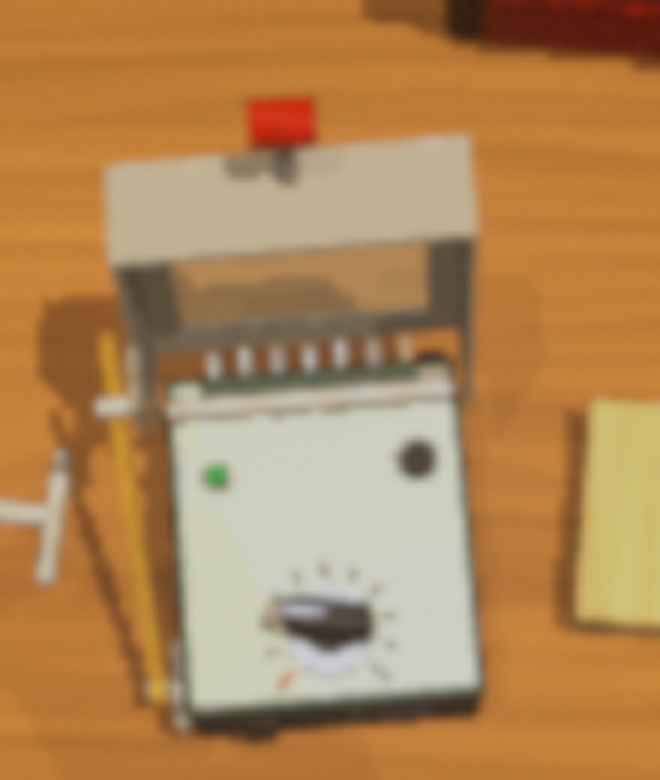

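```bash
cat > ov.py <<'E'
from h import *
import sys
S=np.load("S2.npy",allow_pickle=True).item();T=np.load("T2.npy",allow_pickle=True).item()
q=[float(v) for v in sys.argv[2:5]];dial=float(sys.argv[1])
def M(P):
    c,s=np.cos(q[2]),np.sin(q[2]);P=np.array(P,float);return np.stack([q[0]+c*P[:,0]-s*P[:,1],q[1]+s*P[:,0]+c*P[:,1],P[:,2]],1)
th=3*np.pi/4-dial;u=np.array([np.cos(th),np.sin(th)]);v=np.array([-u[1],u[0]])
def bar(z): return [(*(np.array([-.045,0])+a*.02*u+b*.007*v),z) for a,b in((1,1),(1,-1),(-1,-1),(-1,1))]
polys=[bar(.114),bar(.080),[(-.08,.068,.075),(-.08,-.068,.075),(.08,-.068,.075),(.08,.068,.075)],[(-.08,.068,0),(-.08,-.068,0)]]
line=[(*(np.array([-.045,0])+.02*u),.114),(*np.array([-.045,0]),.114)]
red=[(-.045-.03*.707,.03*.707,.075)]; lamp=[(.03,.046,.087)]; fuse=[(.03,-.046,.085)]
ims=[]
for d,(x0,y0,x1,y1) in((S,(230,150,310,210)),(T,(222,135,292,203))):
    f=9;im=cv2.resize(d["pixels"][y0:y1,x0:x1,::-1].copy(),None,fx=f,fy=f,interpolation=cv2.INTER_CUBIC)
    g=lambda P:np.round((proj(d,M(P))-[x0,y0]+.5)*f-.5).astype(int)
    for k,p in enumerate(polys): cv2.polylines(im,[g(p)],k<3,[(0,255,255),(255,255,0),(255,0,255),(255,0,255)][k],1)
    a=g(line);cv2.line(im,tuple(map(int,a[0])),tuple(map(int,a[1])),(0,0,255),1)
    for P in(red,lamp,fuse): cv2.circle(im,tuple(map(int,g(P)[0])),4,(255,0,0),1)
    ims.append(im)
cv2.imwrite(sys.argv[5]+"s.png",ims[0]);cv2.imwrite(sys.argv[5]+"t.png",ims[1])
E
python3 ov.py 1.0 .5672 .0283 .1 pics/ov
```

```text
(no output)
```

View pics/ovs.png

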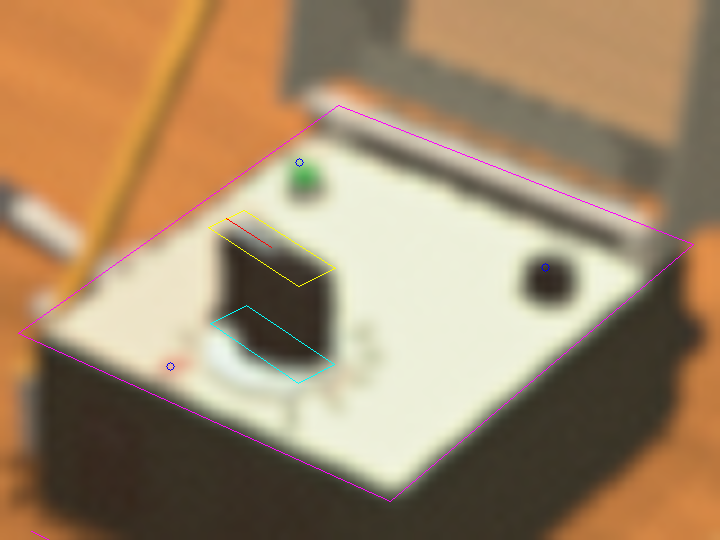

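View pics/ovt.png

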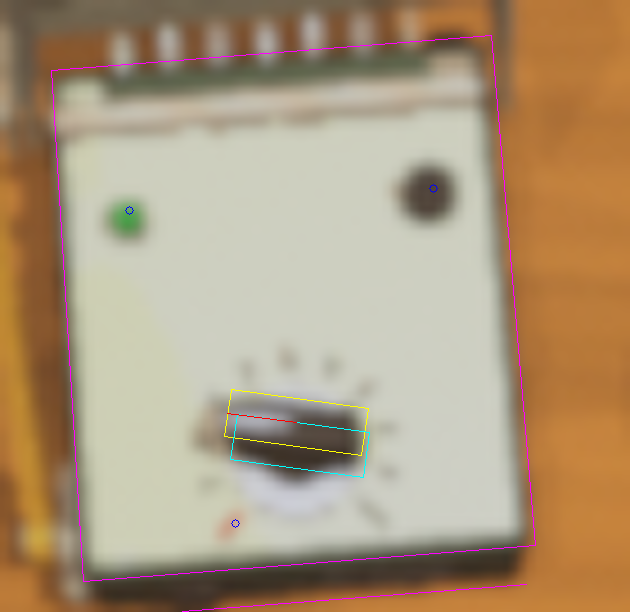

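```bash
python3 - <<'E'
from h import *
T=np.load("T2.npy",allow_pickle=True).item();S=np.load("S2.npy",allow_pickle=True).item()
q=[.5672,.0283,.1]
def M(P):
    c,s=np.cos(q[2]),np.sin(q[2]);P=np.array(P,float);return np.stack([q[0]+c*P[:,0]-s*P[:,1],q[1]+s*P[:,0]+c*P[:,1],P[:,2]],1)
# fit: silhouette of the dark knob in both views: hull of 8 pts vs darkness
def dark(d,x0,y0,x1,y1):
    g=d["pixels"][y0:y1,x0:x1].astype(float).mean(2);return g
W={}
for n,d,b in(("S",S,(245,165,275,195)),("T",T,(240,172,268,196))):
    W[n]=(d,b,dark(d,*b))
def model(d,b,th,ox,oy,f=8):
    u=np.array([np.cos(th),np.sin(th)]);v=np.array([-u[1],u[0]])
    P=[(*(np.array([-.045+ox,oy])+a*.02*u+c*.007*v),z) for z in(.080,.114) for a in(1,-1) for c in(1,-1)]
    p=(proj(d,M(P))-[b[0],b[1]]+.5)*f-.5
    m=np.zeros(((b[3]-b[1])*f,(b[2]-b[0])*f),np.uint8);cv2.fillConvexPoly(m,cv2.convexHull(np.round(p).astype(np.int32)),255)
    return cv2.GaussianBlur(cv2.resize(m,(b[2]-b[0],b[3]-b[1]),interpolation=cv2.INTER_AREA).astype(float)/255,(0,0),.6)
def score(n,th,ox,oy):
    d,b,g=W[n];m=model(d,b,th,ox,oy);A=np.stack([m.ravel(),np.ones(m.size)],1);
    r=np.linalg.lstsq(A,g.ravel(),rcond=None);return r[1][0]/((g-g.mean())**2).sum()
for n in "ST":
    best=sorted((score(n,3*np.pi/4-dl,ox,oy),dl,ox*1e3,oy*1e3) for dl in np.arange(.7,1.35,.05) for ox in np.arange(-4,4.1,1)/1e3 for oy in np.arange(-4,4.1,1)/1e3)
    print(n,[tuple(np.round(b,3)) for b in best[:5]])
    print([ (round(dl,2),round(min(b[0] for b in best if abs(b[1]-dl)<1e-6),3)) for dl in np.arange(.7,1.35,.05)])
E
```

```text
S [(np.float64(0.413), np.float64(1.15), np.float64(-2.0), np.float64(-3.0)), (np.float64(0.414), np.float64(1.1), np.float64(-1.0), np.float64(-2.0)), (np.float64(0.416), np.float64(1.1), np.float64(-2.0), np.float64(-3.0)), (np.float64(0.417), np.float64(1.15), np.float64(-1.0), np.float64(-2.0)), (np.float64(0.417), np.float64(1.15), np.float64(-2.0), np.float64(-2.0))]
[(np.float64(0.7), np.float64(0.503)), (np.float64(0.75), np.float64(0.493)), (np.float64(0.8), np.float64(0.48)), (np.float64(0.85), np.float64(0.466)), (np.float64(0.9), np.float64(0.451)), (np.float64(0.95), np.float64(0.441)), (np.float64(1.0), np.float64(0.429)), (np.float64(1.05), np.float64(0.418)), (np.float64(1.1), np.float64(0.414)), (np.float64(1.15), np.float64(0.413)), (np.float64(1.2), np.float64(0.421)), (np.float64(1.25), np.float64(0.435)), (np.float64(1.3), np.float64(0.458)), (np.float64(1.35), np.float64(0.484))]
T [(np.float64(0.185), np.float64(0.95), np.float64(-2.0), np.float64(2.0)), (np.float64(0.19), np.float64(1.0), np.float64(-2.0), np.float64(2.0)), (np.float64(0.191), np.float64(1.0), np.float64(-1.0), np.float64(2.0)), (np.float64(0.191), np.float64(0.9), np.float64(-2.0), np.float64(2.0)), (np.float64(0.192), np.float64(0.95), np.float64(-1.0), np.float64(2.0))]
[(np.float64(0.7), np.float64(0.238)), (np.float64(0.75), np.float64(0.221)), (np.float64(0.8), np.float64(0.206)), (np.float64(0.85), np.float64(0.202)), (np.float64(0.9), np.float64(0.191)), (np.float64(0.95), np.float64(0.185)), (np.float64(1.0), np.float64(0.19)), (np.float64(1.05), np.float64(0.2)), (np.float64(1.1), np.float64(0.216)), (np.float64(1.15), np.float64(0.235)), (np.float64(1.2), np.float64(0.265)), (np.float64(1.25), np.float64(0.298)), (np.float64(1.3), np.float64(0.331)), (np.float64(1.35), np.float64(0.371))]
```

```bash
python3 - <<'E'
from plant import robot
from h import *
print(cmd(robot.sense(),[.521,.0237,.30],-.134))
E
```

```text
[-0.1177  0.5022  0.2529  0.     -0.      0.3548]
```

Call:
servo_tool(
  commands=[
    [[-0.02, 0.08, 0, 0, 0, 0.06], [-0.04, 0.17, 0, 0, 0, 0.13], [-0.06, 0.27, 0.05, 0, 0, 0.2], [-0.09, 0.38, 0.12, 0, 0, 0.27], [-0.11, 0.46, 0.19, 0, 0, 0.33], [-0.118, 0.502, 0.253, 0, 0, 0.355], [-0.118, 0.502, 0.253, 0, 0, 0.355], [-0.118, 0.502, 0.253, 0, 0, 0.355], [-0.118, 0.502, 0.253, 0, 0, 0.355]],
  ],
)

```text
time_s: 16.55
position: [0.5204, 0.0241, 0.3012]
tcp_rot: [[0.991, -0.135, 0.001], [-0.135, -0.991, 0.0], [0.001, -0.0, -1.0]]
wrist_force: [-0.1, -0.1, -0.1]
opening: 0.0503
```

```bash
python3 - <<'E'
from plant import robot,optics
from h import *
s=robot.sense();print(s["time_s"],s["position"],s["wrist_force"],cmd(s,[.521,.0237,.163],-.134))
S=optics.snapshot("side");crop(S,190,60,330,200,5,"pics/s13.png")
E
```

```text
16.55 [0.52043868 0.02411897 0.30121117] [-0.08437917 -0.10754395 -0.06230944] [ 1.100e-03  9.000e-04  3.455e-01 -1.000e-04 -7.000e-04 -7.000e-04]
```

View pics/s13.png

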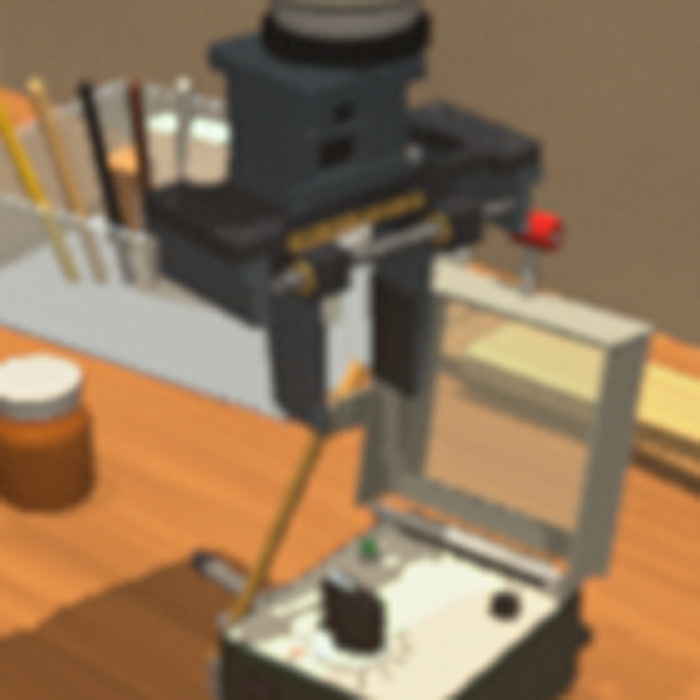

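Call:
servo_tool(
  commands=[
    [[0.001, 0.001, 0.05, 0, 0, 0], [0.001, 0.001, 0.11, 0, 0, 0], [0.001, 0.001, 0.17, 0, 0, 0], [0.001, 0.001, 0.21, 0, 0, 0], [0.001, 0.001, 0.23, 0, 0, 0], [0.001, 0.001, 0.23, 0, 0, 0]],
  ],
)

```text
time_s: 17.2
position: [0.5203, 0.0236, 0.208]
tcp_rot: [[0.991, -0.136, -0.0], [-0.136, -0.991, 0.0], [-0.0, 0.0, -1.0]]
wrist_force: [0.7, 0.1, -0.1]
opening: 0.0503
```

```bash
python3 - <<'E'
from plant import robot,optics
from h import *
s=robot.sense();print(s["time_s"],s["position"],s["wrist_force"],cmd(s,[.521,.0237,.163],-.134))
S=optics.snapshot("side");crop(S,220,90,320,200,7,"pics/s14.png")
E
```

```text
17.2 [0.52032865 0.02361926 0.20804675] [ 0.67288137  0.06775336 -0.08650227] [ 0.0017 -0.0004  0.1126  0.      0.0002 -0.0013]
```

View pics/s14.png

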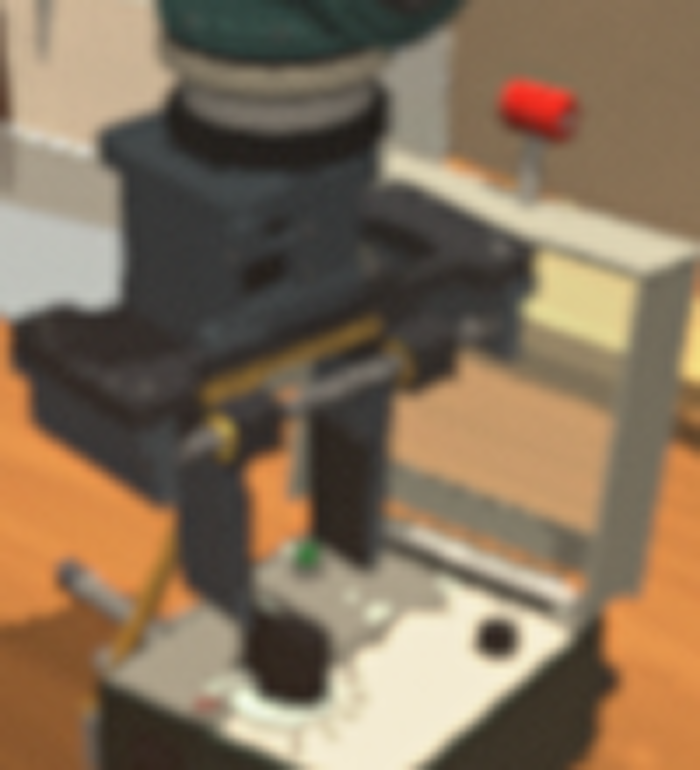

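Call:
servo_tool(
  commands=[
    [[0.001, 0, 0.03, 0, 0, 0], [0.001, 0, 0.06, 0, 0, 0], [0.001, 0, 0.09, 0, 0, 0], [0.001, 0, 0.112, 0, 0, 0], [0.001, 0, 0.112, 0, 0, 0], [0.001, 0, 0.112, 0, 0, 0]],
  ],
)

```text
time_s: 17.85
position: [0.5208, 0.023, 0.163]
tcp_rot: [[0.99, -0.138, -0.001], [-0.138, -0.99, -0.0], [-0.001, 0.0, -1.0]]
wrist_force: [0.5, -0.3, 0.1]
opening: 0.0503
```

```bash
python3 - <<'E'
from plant import robot,optics
from h import *
s=robot.sense();print(s["time_s"],s["position"],s["wrist_force"],s["ft_torque"])
S=optics.snapshot("side");crop(S,220,90,320,200,7,"pics/s15.png")
E
```

```text
17.85 [0.52075869 0.02304343 0.16300836] [ 0.48085802 -0.27689553  0.13726709] [-0.10541747  0.03969746 -0.02345917]
```

View pics/s15.png

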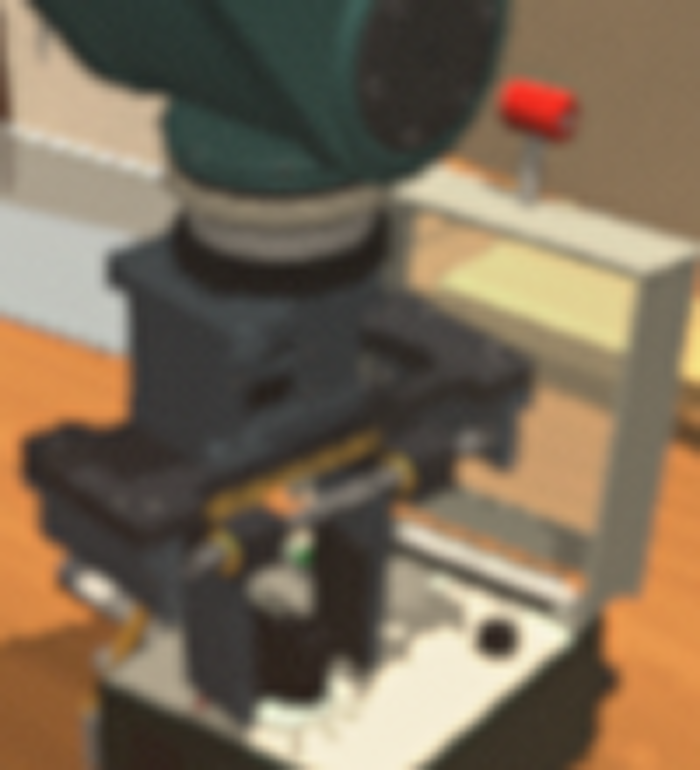

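Call:
servo_tool(
  commands=[
    [[0, 0, 0, 0, 0, 0], [0, 0, 0, 0, 0, 0], [0, 0, 0, 0, 0, 0], [0, 0, 0, 0, 0, 0], [0, 0, 0, 0, 0, 0]],
  ],
  claw=-1,
  grip_force=6,
)

```text
time_s: 18.4
position: [0.5217, 0.0229, 0.1637]
tcp_rot: [[0.991, -0.137, 0.003], [-0.137, -0.991, -0.0], [0.003, 0.0, -1.0]]
wrist_force: [11.6, -4.7, -7.2]
opening: 0.0147
```

```bash
cat > l2.py <<'E'
from plant import robot
from h import *
s=robot.sense();R=np.array(s["tcp_rot"]);print(s["time_s"],"pos",np.round(s["position"],4),"yaw",round(np.arctan2(R[1,0],R[0,0]),4),"Ftool",np.round(R.T@s["wrist_force"],2),"M",np.round(s["ft_torque"],3),"op",round(s["opening"],4))
E
python3 l2.py
```

```text
18.4 pos [0.5217 0.0229 0.1637] yaw -0.1376 Ftool [12.13  3.11  7.21] M [-0.898 -1.99   0.018] op 0.0147
```

Call:
servo_tool(
  commands=[
    [[0.0028, 0.0003, 0, 0, 0, 0], [0.0028, 0.0003, 0, 0, 0, 0], [0.0028, 0.0003, 0, 0, 0, 0]],
  ],
)

```text
time_s: 18.7
position: [0.5223, 0.0227, 0.1636]
tcp_rot: [[0.99, -0.138, 0.001], [-0.138, -0.99, -0.0], [0.001, -0.0, -1.0]]
wrist_force: [2.3, -2.3, 4.9]
opening: 0.0138
```

```bash
python3 l2.py
```

```text
18.7 pos [0.5223 0.0227 0.1636] yaw -0.138 Ftool [ 2.62  1.93 -4.91] M [-0.337 -0.218  0.051] op 0.0138
```

Call:
servo_tool(
  commands=[
    [[0.0005, 0, 0, 0, 0, -0.015], [0.0005, 0, 0, 0, 0, -0.035], [0.0005, 0, 0, 0, 0, -0.06], [0.0005, 0, 0, 0, 0, -0.085], [0.0005, 0, 0, 0, 0, -0.11], [0.0005, 0, 0, 0, 0, -0.135], [0.0005, 0, 0, 0, 0, -0.16], [0.0005, 0, 0, 0, 0, -0.175]],
  ],
)

```text
time_s: 19.5
position: [0.5227, 0.0227, 0.1636]
tcp_rot: [[0.977, 0.212, 0.002], [0.212, -0.977, -0.0], [0.002, 0.0, -1.0]]
wrist_force: [3.0, -1.3, 2.9]
opening: 0.0144
```

```bash
python3 l2.py
```

```text
19.5 pos [0.5227 0.0227 0.1636] yaw 0.2138 Ftool [ 2.62  1.88 -2.87] M [-0.265 -0.63  -0.052] op 0.0144
```

Call:
servo_tool(
  commands=[
    [[0.0005, 0.0004, 0, 0, 0, -0.02], [0.0005, 0.0004, 0, 0, 0, -0.04], [0.0005, 0.0004, 0, 0, 0, -0.065], [0.0005, 0.0004, 0, 0, 0, -0.09], [0.0005, 0.0004, 0, 0, 0, -0.115], [0.0005, 0.0004, 0, 0, 0, -0.14], [0.0005, 0.0004, 0, 0, 0, -0.16], [0.0005, 0.0004, 0, 0, 0, -0.17], [0.0005, 0.0004, 0, 0, 0, -0.17]],
  ],
)

```text
time_s: 20.4
position: [0.5231, 0.0228, 0.1636]
tcp_rot: [[0.851, 0.525, 0.002], [0.525, -0.851, 0.0], [0.002, 0.001, -1.0]]
wrist_force: [5.5, 2.6, 0.9]
opening: 0.0145
```

```bash
python3 l2.py
```

```text
20.4 pos [0.5231 0.0228 0.1636] yaw 0.5524 Ftool [ 6.07  0.72 -0.85] M [ 0.459 -0.934  0.041] op 0.0145
```

Call:
servo_tool(
  commands=[
    [[0.0013, 0, 0, 0, 0, -0.02], [0.0013, 0, 0, 0, 0, -0.04], [0.0013, 0, 0, 0, 0, -0.06], [0.0013, 0, 0, 0, 0, -0.08], [0.0013, 0, 0, 0, 0, -0.09], [0.0013, 0, 0, 0, 0, -0.09]],
  ],
)

```text
time_s: 21.0
position: [0.5233, 0.023, 0.1636]
tcp_rot: [[0.744, 0.668, 0.001], [0.668, -0.744, 0.0], [0.001, 0.001, -1.0]]
wrist_force: [4.7, 2.4, 4.9]
opening: 0.0141
```

```bash
python3 l2.py
```

```text
21.0 pos [0.5233 0.023  0.1636] yaw 0.7319 Ftool [ 5.12  1.4  -4.85] M [ 0.397 -0.919  0.021] op 0.0141
```

Call:
servo_tool(
  commands=[
    [[0.001, 0, 0, 0, 0, -0.0125], [0.001, 0, 0, 0, 0, -0.025]],
  ],
)

```text
time_s: 21.2
position: [0.5234, 0.0231, 0.1636]
tcp_rot: [[0.709, 0.705, 0.001], [0.705, -0.709, -0.0], [0.001, 0.001, -1.0]]
wrist_force: [4.3, -1.0, 6.9]
opening: 0.0142
```

```bash
python3 l2.py
```

```text
21.2 pos [0.5234 0.0231 0.1636] yaw 0.7824 Ftool [ 2.35  3.75 -6.9 ] M [-0.115 -0.648 -0.076] op 0.0142
```

Call:
servo_tool(
  commands=[
    [[0, 0.0004, 0, 0, 0, -0.01], [0, 0.0004, 0, 0, 0, -0.02]],
  ],
)

```text
time_s: 21.4
position: [0.5235, 0.0231, 0.1635]
tcp_rot: [[0.681, 0.733, 0.001], [0.733, -0.681, 0.0], [0.001, 0.0, -1.0]]
wrist_force: [3.2, 1.3, 7.2]
opening: 0.0141
```

```bash
python3 l2.py
```

```text
21.4 pos [0.5235 0.0231 0.1635] yaw 0.8221 Ftool [ 3.12  1.51 -7.23] M [ 0.331 -0.527 -0.087] op 0.0141
```

Stay with small steps from here.

Call:
servo_tool(
  commands=[
    [[0, 0, 0, 0, 0, -0.0075], [0, 0, 0, 0, 0, -0.015]],
  ],
)

```text
time_s: 21.6
position: [0.5235, 0.0231, 0.1636]
tcp_rot: [[0.659, 0.753, 0.001], [0.753, -0.659, 0.0], [0.001, 0.001, -1.0]]
wrist_force: [3.2, 1.3, 6.6]
opening: 0.014
```

```bash
python3 l2.py
```

```text
21.6 pos [0.5235 0.0231 0.1636] yaw 0.8519 Ftool [ 3.07  1.55 -6.63] M [ 0.301 -0.597 -0.061] op 0.014
```

Call:
servo_tool(
  commands=[
    [[0, 0, 0, 0, 0, -0.0075], [0, 0, 0, 0, 0, -0.015]],
  ],
)

```text
time_s: 21.8
position: [0.5235, 0.0232, 0.1636]
tcp_rot: [[0.636, 0.772, 0.001], [0.772, -0.636, 0.0], [0.001, 0.001, -1.0]]
wrist_force: [3.4, 0.7, 7.2]
opening: 0.0141
```

```bash
python3 l2.py
```

```text
21.8 pos [0.5235 0.0232 0.1636] yaw 0.8819 Ftool [ 2.71  2.22 -7.17] M [ 0.375 -0.659 -0.008] op 0.0141
```

Call:
servo_tool(
  commands=[
    [[0, 0, 0, 0, 0, -0.005], [0, 0, 0, 0, 0, -0.01]],
  ],
)

```text
time_s: 22.0
position: [0.5235, 0.0231, 0.1635]
tcp_rot: [[0.62, 0.784, 0.001], [0.784, -0.62, 0.0], [0.001, 0.001, -1.0]]
wrist_force: [4.2, 0.8, 5.2]
opening: 0.0141
```

```bash
python3 l2.py
```

```text
22.0 pos [0.5235 0.0231 0.1635] yaw 0.9014 Ftool [ 3.26  2.82 -5.18] M [ 0.247 -0.695 -0.278] op 0.0141
```

Call:
servo_tool(
  commands=[
    [[0, 0, 0, 0, 0, 0.006], [0, 0, 0, 0, 0, 0.006]],
  ],
)

```text
time_s: 22.2
position: [0.5235, 0.0232, 0.1635]
tcp_rot: [[0.63, 0.776, 0.001], [0.776, -0.63, 0.0], [0.001, 0.0, -1.0]]
wrist_force: [3.8, 2.5, 6.1]
opening: 0.0141
```

```bash
python3 l2.py
```

```text
22.2 pos [0.5235 0.0232 0.1635] yaw 0.8888 Ftool [ 4.34  1.37 -6.11] M [ 0.424 -0.74  -0.114] op 0.0141
```

Call:
servo_tool(
  commands=[
    [[0.0008, 0.0003, 0, 0, 0, 0.002], [0.0008, 0.0003, 0, 0, 0, 0.002]],
  ],
)

```text
time_s: 22.4
position: [0.5236, 0.0232, 0.1635]
tcp_rot: [[0.633, 0.774, 0.0], [0.774, -0.633, -0.0], [0.0, 0.0, -1.0]]
wrist_force: [1.2, -0.6, 6.7]
opening: 0.0141
```

Call:
servo_tool(
  commands=[
    [[0, 0, 0, 0, 0, 0], [0, 0, 0, 0, 0, 0], [0, 0, 0, 0, 0, 0], [0, 0, 0, 0, 0, 0], [0, 0, 0, 0, 0, 0]],
  ],
  claw=0.1,
)

```text
time_s: 22.9
position: [0.5233, 0.0232, 0.1631]
tcp_rot: [[0.633, 0.774, -0.0], [0.774, -0.633, -0.0], [-0.0, -0.0, -1.0]]
wrist_force: [0.7, 0.1, 0.3]
opening: 0.0493
```

```bash
python3 l2.py
```

```text
22.9 pos [0.5233 0.0232 0.1631] yaw 0.8859 Ftool [ 0.51  0.47 -0.3 ] M [-0.026 -0.056 -0.015] op 0.0493
```

Free. Raise straight up, then retreat.

Call:
servo_tool(
  commands=[
    [[0, 0, -0.04, 0, 0, 0], [0, 0, -0.1, 0, 0, 0], [0, 0, -0.2, 0, 0, 0], [0, 0, -0.3, 0, 0, 0], [0, 0, -0.4, 0, 0, 0], [0, 0, -0.5, 0, 0, 0], [0, 0, -0.58, 0, 0, 0], [0, 0, -0.58, 0, 0, 0]],
  ],
)

```text
time_s: 23.7
position: [0.5248, 0.0232, 0.3998]
tcp_rot: [[0.632, 0.775, 0.007], [0.775, -0.632, -0.0], [0.004, 0.005, -1.0]]
wrist_force: [-0.2, -0.2, -0.8]
opening: 0.0502
```

```bash
python3 - <<'E'
from plant import robot
from h import *
s=robot.sense();print(s["position"],cmd(s,[.43,.26,.40],.886))
E
```

```text
[0.52475123 0.02324065 0.39984621] [ 0.3086 -0.5578 -0.002   0.0026 -0.0021  0.    ]
```

Call:
servo_tool(
  commands=[
    [[0.05, -0.08, 0, 0, 0, 0], [0.1, -0.18, 0, 0, 0, 0], [0.15, -0.28, 0, 0, 0, 0], [0.2, -0.38, 0, 0, 0, 0], [0.26, -0.48, 0, 0, 0, 0], [0.31, -0.56, 0, 0, 0, 0], [0.31, -0.56, 0, 0, 0, 0], [0.31, -0.56, 0, 0, 0, 0]],
  ],
)

```text
time_s: 24.5
position: [0.4279, 0.2613, 0.3945]
tcp_rot: [[0.631, 0.776, -0.001], [0.776, -0.631, -0.001], [-0.001, -0.0, -1.0]]
wrist_force: [0.3, -0.4, -0.8]
opening: 0.0503
```

```bash
python3 - <<'E'
from plant import optics,robot
from h import *
s=robot.sense();print(s["time_s"],s["position"],s["joint_vel"])
S=optics.snapshot("side");T=optics.snapshot("top");crop(T,200,80,310,210,6,"pics/t16.png")
np.save("S2.npy",S,allow_pickle=True);np.save("T2.npy",T,allow_pickle=True)
cv2.imwrite("pics/T16.png",T["pixels"][:,:,::-1])
E
python3 ov.py 0 .5672 .0283 .1 pics/ow
```

```text
24.5 [0.42791783 0.26131052 0.39448073] [-0.03408151 -0.00588871  0.00321234 -0.00200712  0.0011498  -0.00748535]
```

View pics/owt.png

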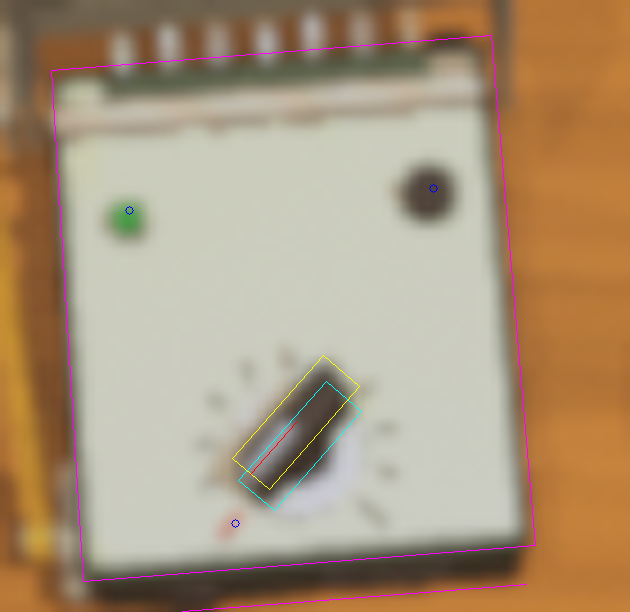

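View pics/ows.png

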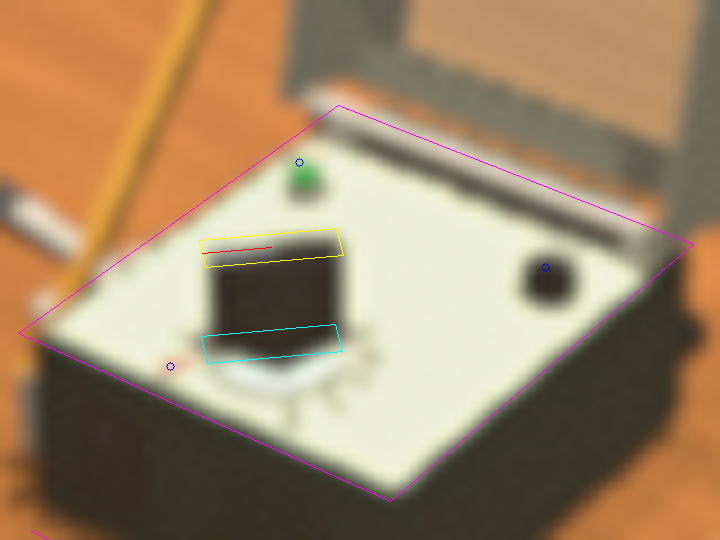

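View pics/T16.png

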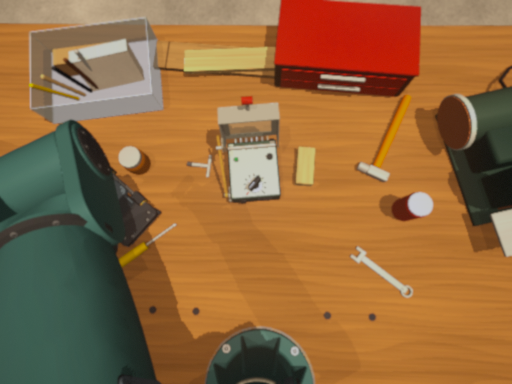

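```bash
python3 -c "
from plant import robot
s=robot.sense();print(s['time_s'],s['joint_vel'],s['wrist_force']);print(robot.close_job())"
```

```text
24.6 [-0.01359797 -0.0026278  -0.00353012 -0.00037978  0.00030376  0.00128865] [ 0.02673034 -0.20111593  0.04007334]
the job is handed in; nothing more can be done
None
```

The hood is propped on its stay, the speed knob is back at its zero stop, and I handed the job in at 24.6 s.

- **Hood:** I held the red handle with an 8 N grip and lifted it to about 1.955 rad, where the stay sprang under the pin. I then eased it back in steps of about 1 mm. At about 1.76 rad the pull on the hand went, passing briefly to about 1.6 N of press. I backed off slightly, to near zero on the moment reading (the force reading still showed about 1.4 N), and let go. The hood stayed up.
- **Knob:** I gripped it with 6 N and turned it anticlockwise by about 1.03 rad. The torque then jumped from its running 0.06–0.09 N m (readings scattered by about 0.04 N m) to 0.28 N m at the stop. That is below the 0.32 N m at which the knob slips, but not by much. I relaxed it to about 0.11 N m and released it.
- **Last pictures:** The pointer is on the red mark and matches the model at dial angle 0. The hood is still propped, the other things on the bench look to be where they started, and the arm is clear.

Two checks disagreed by small amounts. The two camera views differed by 2–3 mm on where the knob stood. Sideways forces of up to about 12 N appeared while the fingers closed on the handle and on the knob. I removed most of each with shifts of about 1 mm.

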